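# Clear the chips and gauge two strips

### The job

Take the orange-soled scraper and, without touching the chips with the fingers, wipe every wood chip off the grey measuring plate into the blue tray at its end, then stand the scraper back in the middle of its cork rest. Then measure the two strips, first the dark one, then the pale one: lay the strip flat on the clean plate with one end under the brass foot, push the red knob gently down until the foot sits firmly on the strip, hold it there about a second, let the gauge spring back up, and lay the strip flat on the green mat, lengthwise along it. At the end both strips lie side by side well on the mat; leave the other things on the bench where they are.

Things in the scene. Friction and masses are not known exactly. Their poses are not given: they have to be found in the camera images.
- plate: fixed measuring unit; origin on the bench, z up. Grey plate x -90..90, y -190..150 mm, top at z = 40; wooden lips along its two long edges (x = +-90..98) rise to z = 50. The +y end has no lip: beyond it is the blue chip tray. At the -y end stands the gauge: base block to z = 20 and 30 mm thick column at y = -220
- gauge_arm (a point): middle of the top of the green arm that carries the gauge over the plate: 36 wide (plate x), 98 long (plate y -239..-141), 25 thick, 150..175 mm over the bench
- tray (a point): centre of the blue chip tray's inner floor, 6 mm over the bench. Inside: plate x +-92, y 150..245; side walls to 36 mm, end wall (y 245..251) to 50 mm over the bench
- gauge (a joint): how far the sprung height gauge has been pushed down, m: 0 = fully up (where its spring returns it), 0.058 = lowest. The foot's underside is 60 mm above the grey plate at 0, so the reading is 0.060 minus the height under the foot. It takes about 2 N at the top to 5 N when 40 mm down
- gauge_knob (a point): centre of the top of the gauge's round red knob (32 across, 21 high), on its vertical stem (x = 0, y = -155 of the plate); 258 mm over the bench when up
- gauge_foot (a point): round brass foot of the gauge, 20 across, 8 high; this point is the centre of its underside
- scraper: scraper block: orange sole 90 (x) x 40 (y) x 20 high, on it a wooden grip rib 70 (x) x 24 (y), to z = 58. Origin: centre of the underside; sweep along its y
- cork_rest: brown cork mat 150 (x) x 60 (y), 4 thick, fixed: the scraper's parking place. Origin: centre of its underside
- dark_strip: dark walnut strip 170 (x) x 36 (y) x 24 high, loose, to be measured first. Origin: centre of its underside
- pale_strip: pale maple strip 170 (x) x 36 (y) x 34 high, loose, to be measured second. Origin: centre of its underside
- green_mat: green mat 200 (x) x 124 (y), 4 thick, fixed: place for the measured strips, side by side. Origin: centre of its underside
- chip0: pale wood chip 28 (x) x 16 (y) x 10 high, loose; not present in every start. Origin: centre of its underside
- chip1: pale wood chip 28 (x) x 16 (y) x 10 high, loose; not present in every start. Origin: centre of its underside
- chip2: pale wood chip 28 (x) x 16 (y) x 10 high, loose; not present in every start. Origin: centre of its underside
- chip3: pale wood chip 28 (x) x 16 (y) x 10 high, loose; not present in every start. Origin: centre of its underside
- chip4: pale wood chip 28 (x) x 16 (y) x 10 high, loose; not present in every start. Origin: centre of its underside
- chip5: pale wood chip 28 (x) x 16 (y) x 10 high, loose; not present in every start. Origin: centre of its underside
- mallet: carver's mallet with a dark tapered round wooden head (100 long, up to 72 across) and a 130 long handle, lying on the bench; a bystander
- dome: pale wooden hat-crown block, dome 120 across and 76 high; a bystander
- glue: white glue jar with a yellow label and red cap, 56 across, 90 high; a bystander
- gouge: gouge with a yellow handle, 200 long, 22 high, lying near the robot; a bystander
- gouge2: gouge with a red handle, 200 long, 22 high, lying on the far side; a bystander
- tape: yellow square tape-measure case 65 x 65 x 34; a bystander
There are look-alikes about, which are no part of the job. What is shaped like the pale_strip but pink or purple is not meant.

How it is judged:
By the outcome, as a careful person would: the job done as asked, in the order asked, and still so for the second after the job is handed in, with the robot touching nothing.
Of chip0, chip1, chip2, chip3, chip4, chip5 only 3 to 6 are there at a start; the rules pass over those that are not, and their reading is None.
At some moment in a run one of dark_strip, pale_strip, scraper may be knocked a few centimetres aside while the robot is not near it.
Once in a run the grip may slacken for a moment while it holds something.
It also fails if it takes over 210 s, if anything falls off the work surface, if the arm or the gripper's body presses on something with over 40 N, if the wrist force passes 120 N, or if a joint passes its speed limit or range.

### The arm

A 6-joint arm with a two-finger parallel gripper is mounted at the origin on the work surface. World frame = base frame: x ahead of the robot, y to its left, z up, the work surface at z = 0. Lengths are in m, angles in rad, forces in N, time in s.
With the tool pointing down it reaches from about 0.35 to 0.925 m from the base axis. Payload 6.4 kg.
Tool frame: the origin (TCP) lies on the centre line of the jaws, within the pads' length; the fingertips stand 22 mm ahead of it and the grasp point (between the pads) lies 3 mm ahead of it; z points along the fingers, y is the line along which they close (so a half turn about z gives the same grasp; the last joint's range is limited). The gripper opens to 85 mm and grips with 20 to 120 N. Pads are 22 mm wide; open, the fingers measure 114 mm over their backs; the gripper's body (76 mm by 85 mm) begins 54 mm behind the grasp point. The pads swing forward as they close: fully open they stand 13 mm farther back than shut.
Start: joints at [1.157, 0.245, 1.558, -0, 1.339, -0.174], TCP at [0.154, 0.631, 0.253] pointing down, gripper open.
Joint ranges: [-3.13, 3.13], [-1.02, 2.26], [0.13, 2.54], [-0.95, 4.09], [0.21, 2.88], [-2.74, 2.74]. Speed limits (rad/s): [2.57, 2.57, 3.14, 3.14, 3.14, 3.14].

### API

Orientations are given as a unit quaternion [w, x, y, z].
In Python, from cell import env, imaging gives the robot as it stands.
- The arm moves only by the tool arm_command, never from a script. Its argument "steps" is a list that holds one entry, the list of rows, each a list of 7 numbers: the shift along the world's x, y, z in units of 0.06 m (1.0 is 0.06 m), then the turn, a rotation vector about the world's x, y, z in units of 0.15 rad (1.0 is 0.15 rad), then the opening, from 0 (shut) to 1 (fully open). In form: [[[x, y, z, rx, ry, rz, gripper], ...]]. A call has 1 to 20 rows; each row shifts and turns the commanded pose from where the row before left it; what a row does not reach is not made up. A row lasts 1/8 s, in which the tool goes at most 62.5 mm and 10.7 degrees, less where a joint would pass 70% of its speed; a pose out of reach is approached as far as the arm can. A call with a number of a shift or a turn outside -1 to 1 is refused whole. A call with a gripper value outside its range is refused whole. The fingers move at their own pace and stop on an object; "grip_force" is the grip in N (left out, the last holds). Time passes only in rows, so rows that do not move let the fingers close. It gives the time, the measured TCP pose, the force, the opening and the grip force at its end, in the units of the state.
- env.read_state(): the state, without advancing time (a new reading comes with each control period).
- imaging.read_camera(name): name is "scene" or "top" or "wrist"; returns (picture, depth): 400x640x3 uint8, red, green, blue; 400x640 float32, m along the optical axis (not along the pixel's ray), 0 where there is no reading.
- imaging.get_calibration(name): a dict with "intrinsics" (3x3 intrinsics, pixels), "R" (3x3) and "t" (3): a world point X has camera coordinates R X + t; the wrist camera has in their place "tool_from_camera" (4x4, takes a point from camera to tool coordinates, whose origin is the TCP and whose axes are the flange's). Camera axes: x right, y down, z forward; pixel columns grow to the right and rows downward; lengths in m; the calibration is good to about 2 mm. A picture is of the moment at which its call begins: read the wrist's pose just before it. get_calibration takes no time and is no camera call.
- env.hand_in(): hands the job in; it is judged then, once.
Trained networks look in the newest picture that a camera, given by its name, has taken for a name from the list of things; names that differ only in an ending like _2 or _b are one class to them, and where a whole thing is asked for, a point or a joint stands for the part that bears it (a point fixed in the world has none). Each returns a list of dicts, best first, with "confidence" (0 to 1); they miss things now and then, are a little off and sometimes report something else, mostly with a low value. They report only what shows in the picture. A call takes as long as a camera call. They do not tell look-alikes from the thing itself.
- imaging.outline_of(camera, thing): "region" (400x640 bool, what is visible of it) and "xy" ([column, row] in pixels, amid what is visible of it).
The state is a dict: "clock": time; "joints": joint angles; "dq": joint speeds; "joint_torque": joint torques, N m; "tool_pos": TCP position; "eef_rot": TCP orientation; "contact_force": force on the tool from outside, world axes, zero at the start; "moment": the same for the moment, N m; "finger_gap": finger opening in m; "grasp_force": force on a finger pad.
Only numpy, scipy, OpenCV 4.12 (cv2) and the standard library are available. Lean on these libraries where they do the work, as an engineer would, in place of code of your own. Each camera call takes 0.05 s, during which the arm holds its last target. There are 200 camera calls.

## Working session

There is one attempt and no reset: what is moved stays moved. The work goes in short steps, Python scripts to look and compute and a tool call to move; the robot and the scene stay as the last step left them, time stands still between calls to the robot, and variables do not carry over. Pictures are saved under pics/ and viewed, at most 14 in all, crops included, and the job is handed in when it is done.

Besides the shell and the picture viewer there is one more tool, called in YAML: its name, and indented under it one key for each argument. arm_command: Moves the arm, as the interface text tells. Its arguments: {"type":"object","properties":{"steps":{"type":"array"},"grip_force":{"type":"number"}},"required":["steps"]}

```bash
ls; mkdir -p pics; cat > h.py <<'E'
import numpy as np, cv2
from cell import env, imaging
from scipy.spatial.transform import Rotation as Ro
def pose():
    s=env.read_state(); q=np.array(s['eef_rot']); return np.array(s['tool_pos']), Ro.from_quat(q[[1,2,3,0]]).as_matrix()
def shot(cam):
    p,R=pose(); im,d=imaging.read_camera(cam); c=imaging.get_calibration(cam); K=np.array(c['intrinsics'])
    if cam=='wrist':
        T=np.array(c['tool_from_camera']); A=R@T[:3,:3]; b=R@T[:3,3]+p
    else:
        A=np.array(c['R']).T; b=-A@np.array(c['t'])
    v,u=np.mgrid[:400,:640]
    P=np.stack([(u-K[0,2])/K[0,0]*d,(v-K[1,2])/K[1,1]*d,d],-1)@A.T+b
    P[d==0]=np.nan
    return im,d,P,(K,A,b)
def proj(cal,X):
    K,A,b=cal; c=(np.asarray(X)-b)@A; c=c@K.T; return c[...,:2]/c[...,2:]
def save(n,im): cv2.imwrite('pics/'+n,cv2.cvtColor(im,cv2.COLOR_RGB2BGR))
def top(P,m,band=.006,zmax=None):
    """top-face fit: centre, yaw of long side, size, z"""
    Q=P[m]; Q=Q[np.isfinite(Q).all(1)]
    if zmax: Q=Q[Q[:,2]<zmax]
    z=np.percentile(Q[:,2],90); Q=Q[abs(Q[:,2]-z)<band]
    (c,s,a)=cv2.minAreaRect((Q[:,:2]*1000).astype(np.float32))
    if s[0]<s[1]: s=s[::-1]; a+=90
    return np.round(c,1),round((a+90)%180-90,1),np.round(s,1),round(float(np.median(Q[:,2]))*1000,1),len(Q)
E
python3 - <<'E'
from h import *
s=env.read_state(); print({k:np.round(v,3) for k,v in s.items()})
for c in ['scene','top']:
    im,d,P,cal=shot(c); save(c+'0.png',im); print(c,cal[2],cal[1][:,2])
    for t in ['plate','gauge_knob','gauge_arm','scraper','cork_rest','dark_strip','pale_strip','green_mat','chip0','mallet','dome','glue','gouge','gouge2','tape']:
        for o in imaging.outline_of(c,t)[:8]:
            if o['confidence']<.2: continue
            m=o['region']
            try: print(t,round(o['confidence'],2),np.round(o['xy']),*top(P,m))
            except Exception as e: print(t,o['confidence'],o['xy'],e)
E
```

```text
pics
{'clock': np.float64(0.0), 'joints': array([ 1.157,  0.246,  1.559, -0.   ,  1.339, -0.174]), 'dq': array([ 0.001,  0.001,  0.   , -0.   , -0.002,  0.003]), 'joint_torque': array([-3.0000e-03, -4.2951e+01, -3.2613e+01, -0.0000e+00,  5.0000e-03,
       -0.0000e+00]), 'tool_pos': array([0.154, 0.631, 0.252]), 'eef_rot': array([-0.   ,  0.12 ,  0.993, -0.001]), 'contact_force': array([ 0.156, -0.221,  0.104]), 'moment': array([ 0.06 ,  0.005, -0.029]), 'grasp_force': np.float64(0.0), 'finger_gap': np.float64(0.085)}
scene [ 0.9254731  -0.47126223  1.34263481] [-0.30003009  0.40824592 -0.86215846]
plate 0.86 [276. 291.] [ 560.1 -191.3] -85.6 [486.  197.7] 50.4 861
gauge_knob 0.46 [236. 308.] [ 574.7 -355.8] -5.7 [26.8 26.3] 258.9 92
gauge_knob 0.21 [373. 158.] [508.1 422.8] -0.8 [199.1 127.3] 6.7 954
gauge_arm 0.59 [274. 293.] [ 560.2 -192.1] -85.5 [484.5 197.7] 50.4 792
scraper 0.65 [359. 174.] [519.7 312.3] 0.3 [67.4 25.5] 63.8 103
cork_rest 0.68 [352. 184.] [518.5 312.6] 4.5 [148.9  62. ] 7.1 172
cork_rest 0.61 [274. 292.] [ 560.1 -191.3] -85.6 [486.  197.7] 50.5 777
dark_strip 0
[... 1983 characters left out ...]
 146.5] 2.0 [164.4  35.6] 35.6 236
green_mat 0.9 [233. 205.] [506.9 420.9] -1.1 [198.3 123.5] 4.9 961
green_mat 0.75 [305. 208.] [500.2 146.4] 2.0 [164.8  35.3] 35.5 238
green_mat 0.47 [455. 177.] [ 571.3 -354.7] -41.1 [29.3 25.8] 258.1 61
mallet 0.69 [284. 151.] [690.  242.9] -27.6 [98.5 52. ] 65.5 197
glue 0.72 [262. 255.] [319.  302.9] -26.0 [47.6 44.8] 90.8 104
gouge 0.54 [378. 240.] [ 360.  -111.6] -6.9 [175.6  21.3] 22.9 106
gouge 0.49 [410. 136.] [ 776.4 -257.3] -27.9 [153.2  20.3] 22.9 88
gouge2 0.54 [378. 240.] [ 360.  -111.6] -6.9 [175.6  21.3] 22.9 106
gouge2 0.49 [410. 136.] [ 776.4 -257.3] -27.9 [153.2  20.3] 22.9 88
tape 0.86 [316. 150.] [707.  114.2] -57.8 [60.3 59.6] 35.2 123
```

View pics/scene0.png

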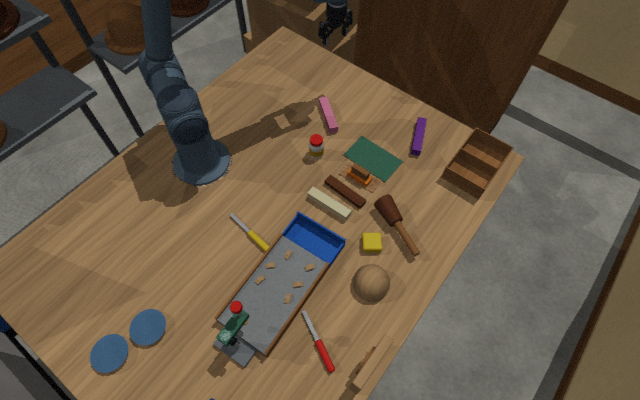

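```bash
python3 - <<'E'
import cv2
im=cv2.imread('pics/top0.png'); cv2.imwrite('pics/top0c.png',cv2.resize(im[90:310,150:480],None,fx=2.4,fy=2.4))
E
```

```text
(no output)
```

View pics/top0c.png

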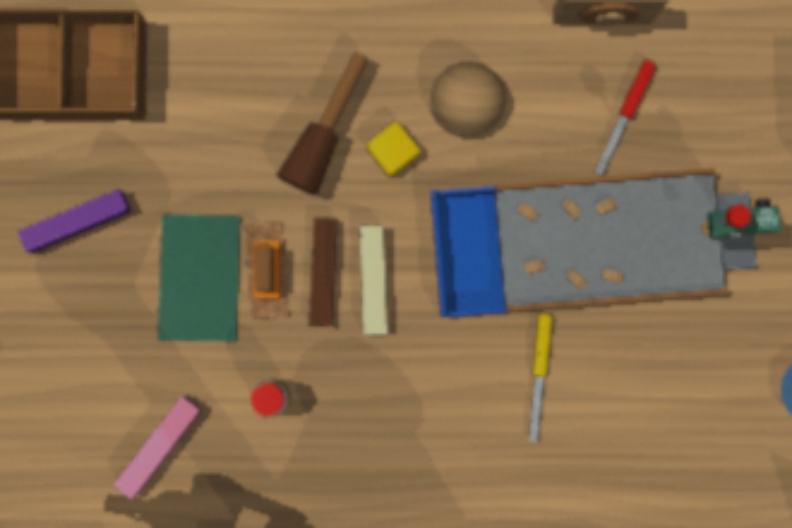

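The scene view shows six chips on the plate, at pixels (286,253), (270,265), (261,280), (309,267), (298,285) and (288,299). The gauge knob is at (236,308). The candidates are:
- **Scraper:** only the orange-soled block at scene (360,174), on the cork.
- **Pale strip:** the cream bar at (328,203). The pink bar at (328,115) and the purple bar at (418,136) are not meant.
- **Dark strip:** the walnut bar at (346,190). The mallet handle and the brown box are not it.

I'll move over the scraper for a close look.

arm_command:
  steps:
    - [[0.6,-0.5,0.1,0,0,0.2,1],[0.6,-0.5,0.1,0,0,0.2,1],[0.6,-0.5,0.1,0,0,0.2,1],[0.6,-0.5,0.1,0,0,0.2,1],[0.6,-0.5,0.1,0,0,0.2,1],[0.6,-0.5,0.1,0,0,0.2,1],[0.6,-0.5,0.1,0,0,0.2,1],[0.6,-0.5,0.1,0,0,0.2,1],[0.6,-0.5,0,0,0,0.2,1],[0.6,-0.5,0,0,0,0.2,1],[0,0,0,0,0,0,1],[0,0,0,0,0,0,1]]

```text
clock: 3.1
tool_pos: [0.5141, 0.3316, 0.3012]
eef_rot: [-0.0, -0.03, 1.0, 0.0]
contact_force: [-0.3, 0.1, 0.2]
finger_gap: 0.0851
grasp_force: 0.0
```

```bash
cat >> h.py <<'E'
def look(things,cam='wrist',name=None,zmax=None,minc=.3,band=.006):
    im,d,P,cal=shot(cam)
    if name: save(name,im)
    for t in things:
        for o in imaging.outline_of(cam,t)[:6]:
            if o['confidence']<minc: continue
            try:
                col=np.median(im[o['region']],0)
                print(t,round(o['confidence'],2),np.round(o['xy']),col,*top(P,o['region'],band=band,zmax=zmax))
            except Exception as e: print(t,e)
    return im,d,P,cal
def where():
    s=env.read_state(); p,R=pose(); print('t',round(s['clock'],2),'tcp',np.round(p*1000,1),'ytool deg',round(np.degrees(np.arctan2(R[1,1],R[0,1])),2),'tilt',np.round(R[:,2],3),'F',np.round(s['contact_force'],1),'gap',round(s['finger_gap']*1000,1),'gf',np.round(s['grasp_force'],1))
E
python3 - <<'E'
from h import *
where()
look(['scraper','cork_rest','dark_strip','pale_strip','green_mat'],name='w1.png')
E
```

```text
t 3.1 tcp [514.1 331.6 301.2] ytool deg 93.43 tilt [-0.  0. -1.] F [-0.3  0.1  0.2] gap 85.1 gf 0.0
scraper 0.77 [309. 161.] [150. 105.  47.] [519.6 312.6] 0.3 [69.2 23.9] 61.4 940
cork_rest 0.71 [326. 151.] [164. 124.  85.] [521.3 313.3] 4.4 [152.4  62.6] 3.5 2189
dark_strip 0.91 [252. 149.] [104.  63.  39.] [516.4 224.7] -2.6 [169.8  36.6] 23.6 3004
pale_strip 0.92 [503. 223.] [119.  61. 152.] [595.5 611.7] -66.6 [170.6  36.6] 32.9 2578
pale_strip 0.84 [194. 141.] [148. 136. 107.] [503.  146.1] 2.3 [169.6  36.6] 33.7 3368
pale_strip 0.78 [416.   4.] [93.  56.5 63. ] [317.3 435.8] -87.3 [29.2 13.8] 33.2 210
pale_strip 0.46 [ 4. 75.] [120. 101.  11.] [ 419.9 -107.9] -9.7 [65.7  6.3] 10.6 212
green_mat 0.73 [382. 152.] [ 68. 121.  99.] [508.9 420.5] -1.1 [199.7 124.7] 3.4 10782
green_mat 0.38 [109. 294.] [126. 102.  71.] [771.6 -20. ] -40.3 [67.8 28.1] 70.3 496
```

View pics/w1.png

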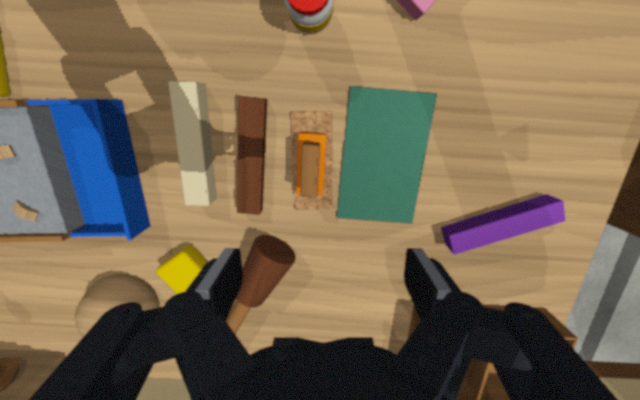

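The close view confirms the orange-soled scraper on the cork at wrist pixel (311,165). The dark strip is at (252,150), the cream strip at (194,140) and the mat at (385,150). The measured heights (61.4, 23.6 and 33.7 mm) agree with the text.

arm_command:
  steps:
    - [[0.09,-0.32,0,0,0,-0.36,1],[0,0,-0.7,0,0,0,1],[0,0,-0.7,0,0,0,1],[0,0,-0.7,0,0,0,1],[0,0,-0.7,0,0,0,1],[0,0,-0.6,0,0,0,1],[0,0,-0.4,0,0,0,1],[0,0,-0.35,0,0,0,1],[0,0,0,0,0,0,1],[0,0,0,0,0,0,0],[0,0,0,0,0,0,0],[0,0,0,0,0,0,0],[0,0,0,0,0,0,0],[0,0,0,0,0,0,0],[0,0,0,0,0,0,0],[0,0,0,0,0,0,0]]
  grip_force: 80

```text
clock: 5.4
tool_pos: [0.5205, 0.3126, 0.0533]
eef_rot: [0.001, -0.003, 1.0, 0.0]
contact_force: [-0.6, 0.6, 6.3]
finger_gap: 0.0231
grasp_force: 79.2
```

```bash
python3 - <<'E'
from h import *
where()
E
```

```text
t 5.4 tcp [520.5 312.6  53.3] ytool deg 90.36 tilt [ 0.002  0.001 -1.   ] F [-0.6  0.6  6.3] gap 23.1 gf 79.2
```

arm_command:
  steps:
    - [[0,0,0.3,0,0,0,0],[0,0,0.8,0,0,0,0],[0,0,0.9,0,0,0,0],[0,0,0.9,0,0,0,0],[0,0,0.9,0,0,0,0],[0,0,0.3,0,0,0,0],[0,-0.7,0,0,0,0,0],[0,-0.8,0,0,0,0,0],[0,-0.8,0,0,0,0,0],[0,-0.8,0,0,0,0,0],[0,-0.8,0,0,0,0,0],[0,-0.8,0,0,0,0,0],[0,-0.8,0,0,0,0,0],[0,-0.8,0,0,0,0,0],[0,-0.6,0,0,0,0,0],[0,0,0,0,0,0,0],[0,0,0,0,0,0,0]]

```text
clock: 7.52
tool_pos: [0.5191, -0.1012, 0.297]
eef_rot: [-0.001, -0.003, 1.0, 0.001]
contact_force: [0.8, 0.6, -2.2]
finger_gap: 0.0232
grasp_force: 55.1
```

```bash
python3 - <<'E'
from h import *
where()
im,d,P,cal=look(['chip0','gauge_knob','gauge_arm','scraper','tray'],name='w2.png')
from scipy.optimize import least_squares
# plate: pixels at z~40 (grey) & lips z~50
def rect(mask):
    Q=P[mask][:,:2]*1000
    print(cv2.minAreaRect(Q.astype(np.float32)),mask.sum())
z=P[...,2]
X=P[...,0];Y=P[...,1]
reg=(X>.44)&(X<.69)&(Y<.05)&(Y>-.42)
for lo,hi in [(.036,.044),(.046,.053)]:
    m=reg&(z>lo)&(z<hi); m=cv2.erode(m.astype(np.uint8),np.ones((2,2)))>0
    rect(m)
E
```

```text
t 7.53 tcp [ 519.1 -101.2  297. ] ytool deg 90.35 tilt [-0.002  0.001 -1.   ] F [ 0.8  0.6 -2.2] gap 23.2 gf 55.1
chip0 0.53 [231. 157.] [120.  98.  70.] [ 507.5 -224. ] 82.6 [30.9 16.3] 47.8 282
chip0 0.48 [244. 234.] [183. 154. 114.] [ 616.5 -215.8] -64.9 [31.3 16.3] 47.4 225
chip0 0.48 [279. 230.] [178. 151. 112.] [ 611.9 -161.3] 44.5 [29.9 16.6] 47.6 210
gauge_knob 0.57 [ 41. 260.] [101. 104.  97.] [ 573.1 -353.1] 37.1 [10.2  6.6] 225.3 171
gauge_knob 0.3 [220. 192.] [ 96. 110. 135.] [ 568.5 -387.8] 80.2 [76.2  8.8] 135.9 113
gauge_arm 0.65 [219. 190.] [ 96. 110. 135.] [ 568.5 -387.8] 80.2 [76.2  8.8] 135.8 117
tray 0.31 [603. 162.] [174. 134.  93.] [520.7 312.9] 4.6 [152.3  61.4] 2.8 4073
((560.2678833007812, -186.130126953125), (191.87179565429688, 458.93035888671875), 4.390451908111572) 21626
((562.4501342773438, -184.29884338378906), (195.78622436523438, 466.9753112792969), 4.5448384284973145) 3176
```

View pics/w2.png

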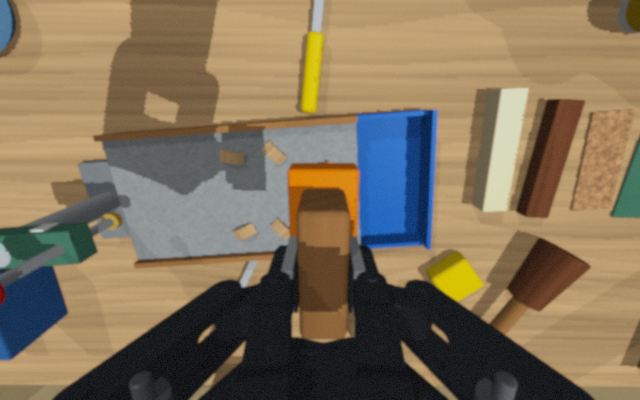

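The wrist view shows the scraper held, with its sole at (325,190). Chips are at (232,157), (275,152), (245,232) and (280,228), with others hidden behind the scraper. Next I'll refine the plate frame.

```bash
python3 - <<'E'
from h import *
a=np.radians(4.45); O=np.array([561.5,-200.5]); ex=np.array([np.cos(a),np.sin(a)]); ey=np.array([-ex[1],ex[0]])
for cam in ['wrist','scene']:
    im,d,P,cal=shot(cam); z=P[...,2]*1000; D=P[...,:2]*1000-O; x=D@ex; y=D@ey
    for lo,hi in [(-160,-100),(-100,-40),(-40,40),(40,90),(90,145)]:
        o=[]
        for s in (-1,1):
            m=(y>lo)&(y<hi)&(z>45.5)&(z<55)&(abs(x*s-94)<12)
            o+= [np.round(np.percentile(x[m],[3,50,97]),1), m.sum()]
        print(cam,lo,*o)
    m=(abs(x)<80)&(z>45.5)&(z<56)&(y>230)&(y<270); print('endwall y',np.percentile(y[m],[3,50,97]),m.sum())
    m=(abs(x)<80)&(abs(z-40)<2.5)&(y>130)&(y<170); print('plate end',np.percentile(y[m],[50,99,100]), 'zplate',np.median(z[(abs(x)<85)&(y>-100)&(y<140)&(abs(z-40)<4)]))
    m=(abs(z-258)<4)&(abs(x)<30)&(abs(y+155)<30); print('knob',(x[m].min(),x[m].max(),y[m].min(),y[m].max()) if m.any() else 0)
for q in [(521.4,-102.2),(498.8,-166.8),(614.8,-214.5),(506.5,-221.8),(611,-159),(507.5,-224)]: print(np.round(((q-O)@ex,(q-O)@ey)))
im,d,P,cal=shot('scene')
for o in imaging.outline_of('scene','chip0'):
    q=np.nanmedian(P[o['region']],0)*1000; D=q[:2]-O; print('chip',round(o['confidence'],2),np.round([D@ex,D@ey,q[2]]))
E
```

```text
wrist -160 [-96.5 -92.6 -88.8] 301 [91.2 94.3 99.3] 246
wrist -100 [-96.6 -92.8 -88.9] 303 [91.  94.4 99.2] 240
wrist -40 [-96.7 -92.9 -89. ] 407 [90.7 94.2 99. ] 240Traceback (most recent call last):
  File "<stdin>", line 9, in <module>
    return _quantile_unchecked(
        a, q, axis, out, overwrite_input, method, keepdims, weights)
    return _ureduce(a,
                    func=_quantile_ureduce_func,
    ...<5 lines>...
                    overwrite_input=overwrite_input,
                    method=method)
    r = func(a, **kwargs)
    result = _quantile(arr,
                       quantiles=q,
    ...<2 lines>...
                       out=out,
                       weights=wgt)
    slices_having_nans = np.isnan(arr[-1, ...])
                                  ~~~^^^^^^^^^
IndexError: index -1 is out of bounds for axis 0 with size 0
```

```bash
python3 - <<'E'
from h import *
a=np.radians(4.43); O=np.array([562.3,-200.5]); ex=np.array([np.cos(a),np.sin(a)]); ey=np.array([-ex[1],ex[0]])
def pc(v,q): return np.round(np.percentile(v,q),1) if v.size else None
for cam in ['wrist','scene','top']:
    im,d,P,cal=shot(cam); z=P[...,2]*1000; D=P[...,:2]*1000-O; x=D@ex; y=D@ey
    m=(abs(x)<80)&(z>45.5)&(z<56)&(y>230)&(y<270); print(cam,'endwall y',pc(y[m],[3,50,97]),m.sum())
    m=(abs(x)<80)&(abs(z-40)<2.5)&(y>130)&(y<170); print('plate end',pc(y[m],[50,99,100]), 'zplate',np.nanmedian(z[(abs(x)<85)&(y>-100)&(y<140)&(abs(z-40)<4)]))
    m=(abs(z-258)<5)&(abs(x)<30)&(abs(y+155)<30); print('knob',(x[m].min(),x[m].max(),y[m].min(),y[m].max(),np.median(z[m])) if m.any() else 0)
    for o in imaging.outline_of(cam,'chip0'):
        q=np.nanmedian(P[o['region']],0)*1000; D=q[:2]-O; print('chip',round(o['confidence'],2),np.round([D@ex,D@ey,q[2]]))
E
```

```text
wrist endwall y [243.1 245.8 249.3] 619
plate end [141.1 148.1 148.3] zplate 39.67019400359833
knob 0
chip 0.71 [-56. -18.  47.]
chip 0.62 [-58.  38.  47.]
chip 0.56 [50. 35. 47.]
chip 0.55 [ 52. -19.  47.]
scene endwall y [243.8 246.9 251.9] 105
plate end [139.5 149.7 149.8] zplate 40.66171541587582
knob (np.float64(-15.152211690847851), np.float64(15.823620638595173), np.float64(-170.376568787008), np.float64(-139.4365887539845), np.float64(258.09953394694264))
chip 0.62 [-58. -20.  49.]
chip 0.56 [-34. 103.  50.]
chip 0.5 [-57.  38.  49.]
chip 0.41 [ 50. 105.  49.]
chip 0.4 [51. 35. 48.]
chip 0.36 [ 51. -20.  48.]
top endwall y [244.8 247.7 250.3] 56
plate end [141.7 149.3 149.7] zplate 39.71682952004496
knob (np.float64(-16.416198391510214), np.float64(10.703411753597129), np.float64(-170.33343213411874), np.float64(-139.65456735283303), np.float64(257.30302548754526))
```

arm_command:
  steps:
    - [[0.1,-0.7,0,0,0,0.475,0],[0,-0.7,0,0,0,0,0],[0,-0.7,0,0,0,0,0],[0,-0.485,0,0,0,0,0],[0,-0.3,-0.2,0,0,0,0],[0,0,-0.7,0,0,0,0],[0,0,-0.7,0,0,0,0],[0,0,-0.7,0,0,0,0],[0,0,-0.5,0,0,0,0],[0,0,-0.2,0,0,0,0],[0,0,-0.2,0,0,0,0],[0,0,0,0,0,0,0]]

```text
clock: 9.68
tool_pos: [0.5258, -0.2748, 0.1062]
eef_rot: [-0.0, -0.039, 0.999, 0.0]
contact_force: [-0.1, -0.7, -0.8]
finger_gap: 0.0228
grasp_force: 82.7
```

```bash
cat >> h.py <<'E'
_a=np.radians(4.43); O=np.array([562.35,-201.2]); ex=np.array([np.cos(_a),np.sin(_a)]); ey=np.array([-ex[1],ex[0]])
def W(x,y): return O+x*ex+y*ey
def L(p): D=np.asarray(p)[...,:2]-O; return np.stack([D@ex,D@ey],-1)
E
python3 - <<'E'
from h import *
where(); p,_=pose(); print(L(p*1000)); w=W(-43,-70); print((w-p[:2]*1000)/60)
E
```

```text
t 9.68 tcp [ 525.8 -274.8  106.2] ytool deg 94.45 tilt [-0.  0. -1.] F [-0.1 -0.7 -0.8] gap 22.8 gf 82.7
[-42.12984725 -70.52842194]
[-0.01513948  0.00766053]
```

arm_command:
  steps:
    - [[-0.015,0,-0.2,0,0,0,0],[0,0,-0.06,0,0,0,0],[0,0,0,0,0,0,0]]

```text
clock: 10.05
tool_pos: [0.5247, -0.2748, 0.0904]
eef_rot: [-0.0, -0.039, 0.999, 0.0]
contact_force: [0.1, -0.0, -1.3]
finger_gap: 0.023
grasp_force: 82.7
```

arm_command:
  steps:
    - [[0,0,-0.02,0,0,0,0],[0,0,0,0,0,0,0]]

```text
clock: 10.3
tool_pos: [0.525, -0.275, 0.0897]
eef_rot: [0.0, -0.039, 0.999, -0.0]
contact_force: [-0.2, -0.5, -2.5]
finger_gap: 0.0227
grasp_force: 82.7
```

arm_command:
  steps:
    - [[-0.0155,0.2,0,0,0,0,0],[-0.0155,0.2,0,0,0,0,0],[-0.0155,0.2,0,0,0,0,0],[-0.0155,0.2,0,0,0,0,0],[-0.0155,0.2,0,0,0,0,0],[-0.0155,0.2,0,0,0,0,0],[-0.0155,0.2,0,0,0,0,0],[-0.0155,0.2,0,0,0,0,0],[-0.0155,0.2,0,0,0,0,0],[-0.0155,0.2,0,0,0,0,0],[-0.0155,0.2,0,0,0,0,0],[-0.0155,0.2,0,0,0,0,0],[-0.0155,0.2,0,0,0,0,0],[-0.0155,0.2,0,0,0,0,0],[-0.0155,0.2,0,0,0,0,0],[-0.0155,0.2,0,0,0,0,0],[-0.0155,0.2,0,0,0,0,0],[-0.0155,0.2,0,0,0,0,0],[-0.0155,0.2,0,0,0,0,0],[-0.0155,0.2,0,0,0,0,0]]

```text
clock: 12.8
tool_pos: [0.5062, -0.0341, 0.0895]
eef_rot: [-0.0, -0.039, 0.999, 0.0]
contact_force: [-0.4, 0.1, -1.5]
finger_gap: 0.0224
grasp_force: 82.7
```

```bash
python3 - <<'E'
from h import *
where(); p,_=pose(); print(L(p*1000)); w=W(43,-70); print((w-p[:2]*1000)/60)
im,d,P,cal=shot('scene'); save('s2.png',cv2.resize(im[190:370,190:390],None,fx=3,fy=3))
for o in imaging.outline_of('scene','chip0'):
    q=np.nanmedian(P[o['region']],0)*1000; print('chip',round(o['confidence'],2),np.round(o['xy']),np.round(L(q)),round(q[2]))
E
```

```text
t 12.8 tcp [506.2 -34.1  89.5] ytool deg 94.44 tilt [-0.  0. -1.] F [-0.4  0.1 -1.5] gap 22.4 gf 82.7
[-43.06793043 170.96686245]
[ 1.74038895 -3.89331636]
chip 0.4 [296. 283.] [51. 37.] 49
chip 0.39 [287. 299.] [ 52. -19.] 50
chip 0.31 [360. 178.] [ -2. 518.] 6
```

View pics/s2.png

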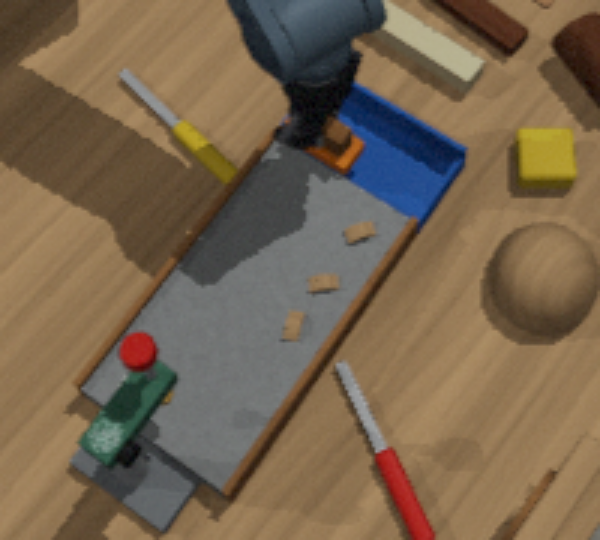

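The crop shows the left lane is clean, with the three right-lane chips still on the plate. The scraper is at the tray edge.

arm_command:
  steps:
    - [[0,0,0.5,0,0,0,0],[0,0,0.5,0,0,0,0],[0.25,-0.55,0,0,0,0,0],[0.25,-0.55,0,0,0,0,0],[0.25,-0.56,0,0,0,0,0],[0.25,-0.56,0,0,0,0,0],[0.25,-0.56,0,0,0,0,0],[0.25,-0.56,0,0,0,0,0],[0.24,-0.55,0,0,0,0,0],[0,0,0,0,0,0,0],[0,0,-0.5,0,0,0,0],[0,0,-0.3,0,0,0,0],[0,0,0,0,0,0,0],[0,0,0,0,0,0,0]]

```text
clock: 14.65
tool_pos: [0.6111, -0.2683, 0.1024]
eef_rot: [0.0, -0.039, 0.999, -0.0]
contact_force: [0.1, -0.8, -2.2]
finger_gap: 0.0225
grasp_force: 82.7
```

```bash
python3 - <<'E'
from h import *
where(); p,_=pose(); print(L(p*1000)); w=W(43,-70); print((w-p[:2]*1000)/60)
E
```

```text
t 14.65 tcp [ 611.1 -268.3  102.4] ytool deg 94.46 tilt [ 0.001 -0.001 -1.   ] F [ 0.1 -0.8 -2.2] gap 22.5 gf 82.7
[ 43.44580056 -70.61939172]
[-0.00820519  0.00971845]
```

arm_command:
  steps:
    - [[-0.01,0,-0.1,0,0,0,0],[0,0,-0.11,0,0,0,0],[0,0,0,0,0,0,0]]

```text
clock: 15.02
tool_pos: [0.6105, -0.2686, 0.0893]
eef_rot: [0.001, -0.039, 0.999, -0.0]
contact_force: [-0.3, -0.1, 2.1]
finger_gap: 0.0226
grasp_force: 83.1
```

arm_command:
  steps:
    - [[-0.0155,0.2,0,0,0,0,0],[-0.0155,0.2,0,0,0,0,0],[-0.0155,0.2,0,0,0,0,0],[-0.0155,0.2,0,0,0,0,0],[-0.0155,0.2,0,0,0,0,0],[-0.0155,0.2,0,0,0,0,0],[-0.0155,0.2,0,0,0,0,0],[-0.0155,0.2,0,0,0,0,0],[-0.0155,0.2,0,0,0,0,0],[-0.0155,0.2,0,0,0,0,0],[-0.0155,0.2,0,0,0,0,0],[-0.0155,0.2,0,0,0,0,0],[-0.0155,0.2,0,0,0,0,0],[-0.0155,0.2,0,0,0,0,0],[-0.0155,0.2,0,0,0,0,0],[-0.0155,0.2,0,0,0,0,0],[-0.0155,0.2,0,0,0,0,0],[-0.0155,0.2,0,0,0,0,0],[-0.0155,0.2,0,0,0,0,0],[-0.0155,0.2,0,0,0,0,0]]

```text
clock: 17.52
tool_pos: [0.5915, -0.0278, 0.0892]
eef_rot: [0.0, -0.039, 0.999, -0.0]
contact_force: [0.6, -4.3, 4.2]
finger_gap: 0.0226
grasp_force: 83.6
```

arm_command:
  steps:
    - [[0,0,0.5,0,0,0,0],[0,0,0.8,0,0,0,0],[0,0.4,0.9,0,0,0,0],[-0.1,0.7,0.9,0,0,0,0],[-0.2,0.7,0.5,0,0,0,0],[-0.2,0.7,0,0,0,0,0],[-0.2,0.7,0,0,0,0,0],[-0.1,0.7,0,0,0,0,0],[0,0,0,0,0,0,0],[0,0,0,0,0,0,0]]

```text
clock: 18.77
tool_pos: [0.5427, 0.2023, 0.2981]
eef_rot: [-0.002, -0.039, 0.999, 0.0]
contact_force: [0.2, 0.1, -1.7]
finger_gap: 0.0224
grasp_force: 82.5
```

```bash
python3 - <<'E'
from h import *
where()
im,d,P,cal=shot('scene'); save('s3.png',cv2.resize(im[190:370,190:390],None,fx=3,fy=3))
for o in imaging.outline_of('scene','chip0'):
    q=np.nanmedian(P[o['region']],0)*1000; print('chip',round(o['confidence'],2),np.round(o['xy']),np.round(L(q)),round(q[2]))
im,d,P,cal=look(['scraper','cork_rest'])
for o in imaging.outline_of('wrist','chip0'):
    q=np.nanmedian(P[o['region']],0)*1000; print('chip',round(o['confidence'],2),np.round(o['xy']),np.round(L(q)),round(q[2]))
E
```

```text
t 18.77 tcp [542.7 202.3 298.1] ytool deg 94.49 tilt [-0.004 -0.    -1.   ] F [ 0.2  0.1 -1.7] gap 22.4 gf 82.5
chip 0.51 [325. 252.] [ 64. 187.] 14
chip 0.42 [369. 244.] [171. 298.] 34
chip 0.4 [302. 231.] [-61. 193.] 14
chip 0.38 [305. 238.] [-24. 192.] 15
cork_rest 0.74 [403. 148.] [179. 138.  96.] [519.9 314.3] 4.4 [151.4  63. ] 3.3 4159
cork_rest 0.68 [258. 258.] [218. 195.   0.] [706.4 112.7] -50.5 [64.2 55.9] 33.3 1029
cork_rest 0.37 [ 42. 280.] [173.5  43.   32. ] [ 767.6 -253.4] -24.9 [187.  21.] 21.2 658
chip 0.72 [184. 200.] [ 65. 187.] 12
chip 0.7 [166. 175.] [ 31. 169.] 14
chip 0.59 [172. 124.] [-38. 192.] 13
chip 0.59 [176. 138.] [-23. 192.] 13
chip 0.56 [176. 182.] [ 40. 184.] 18
```

View pics/s3.png

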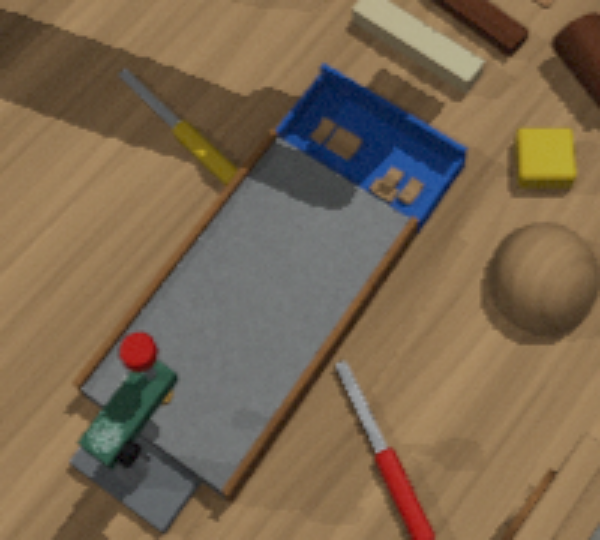

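The crop shows the plate clear and the chips in the tray, three at (335,138) and three at (398,185). Now I'll return the scraper to the cork.

arm_command:
  steps:
    - [[-0.12,0.6,0,0,0,0,0],[-0.12,0.6,0,0,0,0,0],[-0.12,0.65,0,0,0,0,0],[0,0,-0.7,0,0,0,0],[0,0,-0.7,0,0,0,0],[0,0,-0.7,0,0,0,0],[0,0,-0.7,0,0,0,0],[0,0,-0.6,0,0,0,0],[0,0,-0.4,0,0,0,0],[0,0,-0.1,0,0,0,0],[0,0,0,0,0,0,0],[0,0,0,0,0,0,0]]

```text
clock: 20.58
tool_pos: [0.5236, 0.3133, 0.0677]
eef_rot: [0.001, -0.039, 0.999, 0.0]
contact_force: [-0.4, 0.2, -1.7]
finger_gap: 0.0224
grasp_force: 82.7
```

arm_command:
  steps:
    - [[-0.04,0,-0.1,0,0,0,0],[0,0,-0.06,0,0,0,0],[0,0,-0.05,0,0,0,0],[0,0,-0.02,0,0,0,0],[0,0,0,0,0,0,0]]

```text
clock: 21.2
tool_pos: [0.5199, 0.313, 0.0534]
eef_rot: [-0.001, -0.039, 0.999, -0.0]
contact_force: [-5.1, -1.6, 7.5]
finger_gap: 0.0227
grasp_force: 84.2
```

arm_command:
  steps:
    - [[0,0,0,0,0,0,0.3],[0,0,0,0,0,0,0.5],[0,0,0,0,0,0,0.8],[0,0,0,0,0,0,1],[0,0,0,0,0,0,1],[0,0,0.3,0,0,0,1],[0,0,0.8,0,0,0,1],[0,0,0.9,0,0,0,1],[0,0,0.9,0,0,0,1],[0,0,0.9,0,0,0,1],[0,-0.7,0.3,0,0,0,1],[0,-0.7,0,0,0,0,1],[0,0,0,0,0,0,1],[0,0,0,0,0,0,1]]

```text
clock: 22.95
tool_pos: [0.52, 0.2292, 0.2991]
eef_rot: [0.001, -0.039, 0.999, 0.0]
contact_force: [0.3, 0.5, 0.5]
finger_gap: 0.0851
grasp_force: 0.0
```

```bash
python3 - <<'E'
from h import *
where(); look(['scraper','cork_rest','dark_strip','pale_strip','green_mat'])
E
```

```text
t 22.95 tcp [520.  229.2 299.1] ytool deg 94.43 tilt [ 0.001  0.001 -1.   ] F [0.3 0.5 0.5] gap 85.1 gf 0.0
scraper 0.64 [381. 166.] [149. 103.  42.] [519.3 311.2] 4.2 [69.4 24.3] 61.2 970
scraper 0.54 [154. 142.] [115.  93.  66.] [509.1 -10.9] -84.9 [28.7 14.6] 13.1 232
cork_rest 0.98 [378. 134.] [166. 127.  87.] [519.4 313.7] 4.1 [151.   60.6] 3.3 2041
dark_strip 0.74 [323. 277.] [99. 61. 38.] [691.  244.2] -26.7 [95.3 46.6] 65.5 1182
dark_strip 0.34 [ 97. 169.] [135. 126. 145.] [554.8 -98.8] -85.6 [297.2 195.3] 40.0 16545
pale_strip 0.97 [567. 227.] [117.  58. 149.] [595.5 611.2] -66.9 [170.   36.8] 32.7 2614
pale_strip 0.8 [500.   6.] [92. 56. 63.] [315.9 434.7] -87.5 [34.5 17.3] 33.1 317
pale_strip 0.75 [268. 136.] [212. 203. 167.] [503.2 145.7] 2.0 [170.3  36.4] 33.6 3333
green_mat 0.65 [ 96. 168.] [135. 125. 145.] [555.3 -98.9] -85.3 [297.9 195.6] 40.0 16536
green_mat 0.59 [451. 155.] [ 70. 123. 101.] [509.8 421.3] -1.3 [203.2 127.6] 3.2 10975
green_mat 0.54 [145. 186.] [146. 121.  92.] [587.6 -28.9] 0.8 [27.1 16.1] 14.0 81
```

```bash
python3 - <<'E'
from h import *
im,d,P,cal=shot('wrist')
m=(P[...,2]>.016)&(P[...,2]<.032)&(P[...,0]>.4)&(P[...,0]<.63)&(P[...,1]>.17)&(P[...,1]<.285)
print(np.median(im[m],0)); m=cv2.morphologyEx(m.astype(np.uint8),cv2.MORPH_OPEN,np.ones((3,3)))>0
print(top(P,m))
im,d,P,cal=look(['dark_strip'],cam='top')
E
```

```text
[109.  66.  42.]
(array([516. , 224.7]), -2.6, array([169.3,  36. ]), 23.4, 3004)
dark_strip 0.62 [285. 208.] [86. 53. 36.] [500.7 226.2] 0.2 [45. 34.] 24.9 62
```

arm_command:
  steps:
    - [[-0.3,-0.05,0,0,0,-0.4,0.7],[-0.265,0,0,0,0,-0.415,0.7],[0,0,-0.7,0,0,0,0.7],[0,0,-0.7,0,0,0,0.7],[0,0,-0.7,0,0,0,0.7],[0,0,-0.7,0,0,0,0.7],[0,0,-0.6,0,0,0,0.7],[0,0,-0.4,0,0,0,0.7],[0,0,-0.2,0,0,0,0.7],[0,0,-0.2,0,0,0,0.7],[0,0,0,0,0,0,0.7],[0,0,0,0,0,0,0.7]]
  grip_force: 60

```text
clock: 24.9
tool_pos: [0.4868, 0.2261, 0.0471]
eef_rot: [0.001, 0.022, 1.0, 0.0]
contact_force: [-0.2, -0.6, -0.4]
finger_gap: 0.0595
grasp_force: 0.0
```

```bash
python3 - <<'E'
from h import *
where(); print(np.round(env.read_state()['joints'],3))
E
```

```text
t 24.9 tcp [486.8 226.1  47.1] ytool deg 87.44 tilt [ 0.002  0.    -1.   ] F [-0.2 -0.6 -0.4] gap 59.5 gf 0.0
[ 0.224  0.273  1.952  0.     0.915 -1.303]
```

arm_command:
  steps:
    - [[0,0,-0.2,0,0,0,0.7],[0,0,-0.13,0,0,0,0.7],[0,0,0,0,0,0,0.7],[0,0,0,0,0,0,0],[0,0,0,0,0,0,0],[0,0,0,0,0,0,0],[0,0,0,0,0,0,0],[0,0,0,0,0,0,0],[0,0,0,0,0,0,0]]
  grip_force: 60

```text
clock: 26.02
tool_pos: [0.4866, 0.226, 0.0269]
eef_rot: [0.0, 0.022, 1.0, 0.0]
contact_force: [-0.6, -0.3, 6.0]
finger_gap: 0.0347
grasp_force: 61.7
```

```bash
python3 - <<'E'
from h import *
where()
E
```

```text
t 26.02 tcp [486.6 226.   26.9] ytool deg 87.43 tilt [ 0.001  0.    -1.   ] F [-0.6 -0.3  6. ] gap 34.7 gf 61.7
```

arm_command:
  steps:
    - [[0,0,0.3,0,0,0,0],[0,0,0.7,0,0,0,0],[0,0,0.7,0,0,0,0],[0,0,0.8,0,0,0,0],[0.1,-0.61,0,0,0,-0.8,0],[0.1,-0.61,0,0,0,-0.8,0],[0.1,-0.61,0,0,0,-0.8,0],[0.11,-0.61,0,0,0,-0.8,0],[0.11,-0.61,0,0,0,-0.8,0],[0.11,-0.61,0,0,0,-0.8,0],[0.11,-0.61,0,0,0,-0.8,0],[0.11,-0.61,0,0,0,-0.8,0],[0.11,-0.61,0,0,0,-0.8,0],[0.11,-0.61,0,0,0,-0.8,0],[0.11,-0.61,0,0,0,-0.8,0],[0.1,-0.61,0,0,0,-0.85,0],[0,0,0,0,0,0,0],[0,0,0,0,0,0,0]]

```text
clock: 28.28
tool_pos: [0.5624, -0.2127, 0.1762]
eef_rot: [-0.001, 0.679, 0.735, -0.0]
contact_force: [-0.1, -0.9, -2.0]
finger_gap: 0.0347
grasp_force: 60.9
```

```bash
python3 - <<'E'
from h import *
where(); p,_=pose(); print(L(p*1000)); look(['dark_strip'],cam='scene',band=.01); look(['dark_strip'])
E
```

```text
t 28.27 tcp [ 562.4 -212.7  176.2] ytool deg 4.53 tilt [-0.001  0.001 -1.   ] F [-0.1 -0.9 -2. ] gap 34.7 gf 60.9
[ -0.87525603 -11.42438254]
dark_strip 0.73 [258. 289.] [48. 28. 19.] [ 564.5 -243.2] -85.5 [168.8  37.1] 174.2 532
dark_strip 0.73 [324. 237.] [96. 57. 35.] [ 562.6 -208.3] -85.0 [101.9  36.1] 173.0 12712
```

arm_command:
  steps:
    - [[0.015,0,-0.5,0,0,0,0],[0,0,-0.5,0,0,0,0],[0,0,-0.4,0,0,0,0],[0,0,-0.25,0,0,0,0],[0,0,-0.05,0,0,0,0],[0,0,0,0,0,0,0],[0,0,0,0,0,0,0]]

```text
clock: 29.35
tool_pos: [0.5646, -0.2137, 0.0757]
eef_rot: [0.001, 0.679, 0.734, 0.0]
contact_force: [0.0, -0.4, -1.5]
finger_gap: 0.0347
grasp_force: 61.0
```

arm_command:
  steps:
    - [[0.01,-0.1,-0.06,0,0,0,0],[0.01,-0.2,0,0,0,0,0],[0.01,-0.2,0,0,0,0,0],[0.01,-0.2,0,0,0,0,0],[0,-0.13,0,0,0,0,0],[0,0,0,0,0,0,0]]

```text
clock: 30.1
tool_pos: [0.5662, -0.2638, 0.0709]
eef_rot: [0.0, 0.679, 0.734, 0.0]
contact_force: [-0.1, -0.5, -2.9]
finger_gap: 0.0346
grasp_force: 61.0
```

```bash
python3 - <<'E'
from h import *
where(); p,_=pose(); print(L(p*1000))
E
```

```text
t 30.1 tcp [ 566.2 -263.8   70.9] ytool deg 4.44 tilt [ 0. -0. -1.] F [-0.1 -0.5 -2.9] gap 34.6 gf 61.0
[ -1.02759872 -62.72632951]
```

arm_command:
  steps:
    - [[0.015,0,-0.04,0,0,0,0],[0,0,-0.02,0,0,0,0],[0,0,-0.005,0,0,0,0],[0,0,0,0,0,0,0.5],[0,0,0,0,0,0,0.6],[0,0,0,0,0,0,0.7],[0,0,0,0,0,0,0.7],[0,0,0,0,0,0,0.7],[0,0.1,0.3,0,0,0,0.7],[0,0.3,0.7,0,0,0,0.7],[0,0.4,0.8,0,0,0,0.7],[0,0.4,0.8,0,0,0,0.7],[0,0.4,0.8,0,0,0,0.7],[0,0,0.6,0,0,0,0],[0,0,0,0,0,0,0],[0,0,0,0,0,0,0]]

```text
clock: 32.1
tool_pos: [0.5667, -0.1667, 0.3067]
eef_rot: [-0.0, 0.679, 0.734, -0.0]
contact_force: [0.3, -0.2, -1.3]
finger_gap: 0.0046
grasp_force: 0.0
```

```bash
python3 - <<'E'
from h import *
where()
im,d,P,cal=look(['gauge_knob','dark_strip','pale_strip','scraper'],cam='scene')
D=L(P*1000); z=P[...,2]*1000
for lo,hi in [(58,70),(250,265)]:
    m=(z>lo)&(z<hi)&(abs(D[...,0])<30)&(D[...,1]<60)&(D[...,1]>-200); print(lo,np.percentile(D[m],[2,50,98],axis=0).round(1).tolist(),np.median(z[m]),m.sum())
save('s4.png',cv2.resize(im[220:370,190:340],None,fx=4,fy=4))
E
```

```text
t 32.1 tcp [ 566.7 -166.7  306.7] ytool deg 4.5 tilt [-0.  0. -1.] F [ 0.3 -0.2 -1.3] gap 4.6 gf 0.0
gauge_knob 0.52 [235. 308.] [110.  27.  24.] [ 574.3 -355.8] -86.7 [29.8 29.1] 258.8 107
dark_strip 0.59 [260. 308.] [51. 31. 21.] [ 568.7 -292.3] -85.1 [168.9  37.2] 65.3 499
pale_strip 0.79 [416. 138.] [107.  55. 134.] [596.8 607.2] -67.7 [163.7  34.7] 36.6 197
pale_strip 0.77 [329. 116.] [181. 111. 135.] [247.  473.1] -35.8 [163.9  36.3] 37.2 190
pale_strip 0.71 [327. 208.] [182. 174. 141.] [500.8 143.6] 2.8 [168.7  36.9] 35.7 348
pale_strip 0.33 [278. 293.] [107. 104. 111.] [ 560.8 -192. ] -85.6 [484.5 196.5] 51.9 458
pale_strip 0.32 [361. 186.] [132.  97.  66.] [519.2 310.9] 6.2 [149.7  62.7] 7.5 158
58 [[-18.1, -172.3], [1.6, -86.7], [17.3, -10.0]] 64.65562363712208 595
250 [[-14.4, -168.9], [0.3, -154.9], [13.7, -140.8]] 258.2763273290736 123
```

View pics/s4.png

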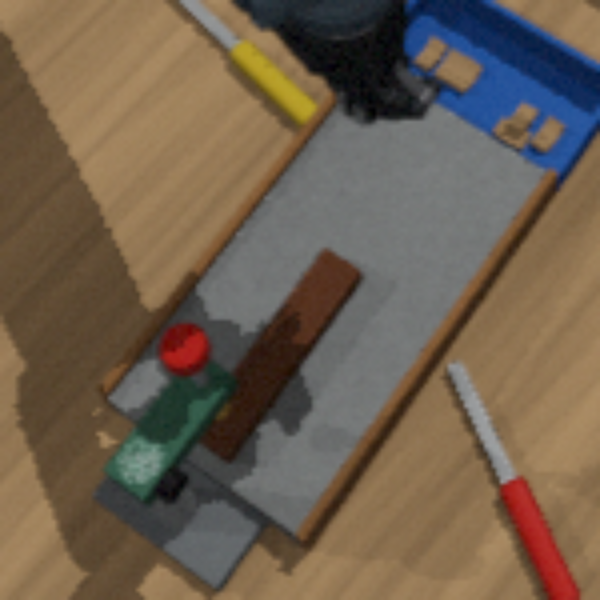

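The crop shows the dark strip flat on the plate with its end under the foot; the knob is at (185,348) in the crop. Next I'll press the knob with the fingers shut.

arm_command:
  steps:
    - [[0.02,-0.5,0,0,0,0,0],[0.02,-0.6,0,0,0,0,0],[0.02,-0.6,0,0,0,0,0],[0.03,-0.6,0,0,0,0,0],[0.03,-0.5,0,0,0,0,0],[0,-0.35,0,0,0,0,0],[0,0,-0.1,0,0,0,0],[0,0,-0.1,0,0,0,0],[0,0,-0.05,0,0,0,0],[0,0,0,0,0,0,0],[0,0,0,0,0,0,0]]

```text
clock: 33.72
tool_pos: [0.5745, -0.3557, 0.2923]
eef_rot: [0.0, 0.679, 0.734, 0.0]
contact_force: [-0.4, 0.8, -0.5]
finger_gap: -0.0
grasp_force: 0.0
```

```bash
python3 - <<'E'
from h import *
where(); p,_=pose(); print(L(p*1000))
E
```

```text
t 33.73 tcp [ 574.5 -355.7  292.3] ytool deg 4.53 tilt [ 0. -0. -1.] F [-0.4  0.8 -0.5] gap -0.0 gf 0.0
[   0.17825964 -154.98964088]
```

arm_command:
  steps:
    - [[0,0,-0.07,0,0,0,0],[0,0,-0.07,0,0,0,0],[0,0,-0.07,0,0,0,0],[0,0,-0.07,0,0,0,0],[0,0,-0.07,0,0,0,0],[0,0,-0.07,0,0,0,0],[0,0,-0.07,0,0,0,0],[0,0,-0.07,0,0,0,0],[0,0,-0.07,0,0,0,0],[0,0,0,0,0,0,0],[0,0,0,0,0,0,0]]

```text
clock: 35.1
tool_pos: [0.5743, -0.3561, 0.2543]
eef_rot: [-0.0, 0.679, 0.734, -0.0]
contact_force: [-1.7, 2.2, 2.9]
finger_gap: -0.0001
grasp_force: 1.6
```

arm_command:
  steps:
    - [[0,0,-0.04,0,0,0,0],[0,0,-0.04,0,0,0,0],[0,0,0,0,0,0,0]]

```text
clock: 35.48
tool_pos: [0.5744, -0.3561, 0.2491]
eef_rot: [0.0, 0.679, 0.734, -0.0]
contact_force: [-0.9, 0.9, 4.8]
finger_gap: 0.0003
grasp_force: 1.8
```

arm_command:
  steps:
    - [[0,0,-0.03,0,0,0,0],[0,0,-0.03,0,0,0,0],[0,0,0,0,0,0,0]]

```text
clock: 35.85
tool_pos: [0.5744, -0.3561, 0.2456]
eef_rot: [0.0, 0.679, 0.734, 0.0]
contact_force: [-1.4, 1.0, 3.7]
finger_gap: -0.0
grasp_force: 1.9
```

arm_command:
  steps:
    - [[0,0,-0.02,0,0,0,0],[0,0,0,0,0,0,0]]

```text
clock: 36.1
tool_pos: [0.5744, -0.3561, 0.2445]
eef_rot: [0.0, 0.679, 0.734, 0.0]
contact_force: [-0.6, -0.3, 3.1]
finger_gap: 0.0002
grasp_force: 2.0
```

arm_command:
  steps:
    - [[0,0,-0.02,0,0,0,0],[0,0,0,0,0,0,0]]

```text
clock: 36.35
tool_pos: [0.5744, -0.3561, 0.2441]
eef_rot: [0.0, 0.679, 0.734, -0.0]
contact_force: [-2.5, 2.3, 6.8]
finger_gap: 0.0002
grasp_force: 3.2
```

arm_command:
  steps:
    - [[0,0,-0.02,0,0,0,0],[0,0,0,0,0,0,0]]

```text
clock: 36.6
tool_pos: [0.5744, -0.3561, 0.244]
eef_rot: [0.0, 0.679, 0.734, -0.0]
contact_force: [-4.8, 4.0, 10.9]
finger_gap: 0.0003
grasp_force: 5.2
```

Foot contact is at TCP z = 0.244, a travel of 36 mm, which matches the 24 mm strip. The force is about 11 N. I'll hold, then release.

arm_command:
  steps:
    - [[0,0,-0.01,0,0,0,0],[0,0,0,0,0,0,0],[0,0,0,0,0,0,0],[0,0,0,0,0,0,0],[0,0,0,0,0,0,0],[0,0,0,0,0,0,0],[0,0,0,0,0,0,0],[0,0,0,0,0,0,0],[0,0,0,0,0,0,0],[0,0,0,0,0,0,0]]

```text
clock: 37.85
tool_pos: [0.5745, -0.3562, 0.244]
eef_rot: [0.001, 0.679, 0.734, -0.0]
contact_force: [-5.2, 3.3, 13.0]
finger_gap: -0.0
grasp_force: 6.2
```

arm_command:
  steps:
    - [[0,0,0.1,0,0,0,0],[0,0,0.1,0,0,0,0],[0,0,0.1,0,0,0,0],[0,0,0.1,0,0,0,0],[0,0,0.1,0,0,0,0],[0,0,0.1,0,0,0,0],[0,0,0.2,0,0,0,0],[0,0,0.3,0,0,0,0],[0,0.5,0,0,0,0,0],[0,0.5,0,0,0,0,0.7],[-0.05,0.5,0,0,0,0,0.7],[-0.05,0.5,0,0,0,0,0.7],[0,0,0,0,0,0,0.7],[0,0,0,0,0,0,0.7]]

```text
clock: 39.6
tool_pos: [0.5685, -0.2367, 0.3083]
eef_rot: [0.001, 0.679, 0.734, -0.0]
contact_force: [-0.0, 0.2, 0.2]
finger_gap: 0.0597
grasp_force: 0.0
```

```bash
cat >> h.py <<'E'
def state_plate(cam='scene',zs=((58,70),(70,80),(250,265))):
    im,d,P,cal=shot(cam); D=L(P*1000); z=P[...,2]*1000
    for lo,hi in zs:
        m=(z>lo)&(z<hi)&(abs(D[...,0])<40)&(D[...,1]<100)&(D[...,1]>-200)
        if m.sum()>20:
            r=cv2.minAreaRect(D[m].astype(np.float32)); print(cam,lo,np.percentile(D[m],[2,50,98],axis=0).round(1).tolist(),np.median(z[m]).round(1),m.sum(),'rect',np.round(r[0],1),np.round(r[1],1),round(r[2],1))
    return im
E
python3 - <<'E'
from h import *
where(); p,_=pose(); print(L(p*1000))
state_plate(); state_plate('wrist')
E
```

```text
t 39.6 tcp [ 568.5 -236.7  308.3] ytool deg 4.49 tilt [ 0.001 -0.001 -1.   ] F [-0.   0.2  0.2] gap 59.7 gf 0.0
[  3.39843049 -35.82889895]
scene 58 [[-18.4, -171.3], [1.5, -86.1], [17.1, -9.7]] 64.5 599 rect [ -1.3 -90.8] [ 38.7 169.6] 0.4
scene 250 [[-14.2, -168.6], [0.3, -155.2], [14.3, -140.9]] 258.1 123 rect [  -0.  -154.9] [29.3 30.5] 81.6
wrist 58 [[-17.1, -167.8], [-0.0, -80.7], [17.5, -9.8]] 63.7 2971 rect [ -0.  -92.7] [ 36.  170.5] 0.7
```

arm_command:
  steps:
    - [[-0.02,-0.445,0,0,0,0,0.7],[0,0,-0.6,0,0,0,0.7],[0,0,-0.6,0,0,0,0.7],[0,0,-0.6,0,0,0,0.7],[0,0,-0.6,0,0,0,0.7],[0,0,-0.5,0,0,0,0.7],[0,0,-0.4,0,0,0,0.7],[0,0,-0.3,0,0,0,0.7],[0,0,-0.2,0,0,0,0.7],[0,0,-0.1,0,0,0,0.7],[0,0,0,0,0,0,0.7],[0,0,0,0,0,0,0.7]]

```text
clock: 41.2
tool_pos: [0.5677, -0.2631, 0.0745]
eef_rot: [0.001, 0.679, 0.734, 0.0]
contact_force: [1.0, -0.6, -0.5]
finger_gap: 0.0596
grasp_force: 0.0
```

```bash
python3 - <<'E'
from h import *
where(); p,_=pose(); print(L(p*1000))
E
```

```text
t 41.2 tcp [ 567.7 -263.1   74.5] ytool deg 4.51 tilt [ 0.001 -0.001 -1.   ] F [ 1.  -0.6 -0.5] gap 59.6 gf 0.0
[  0.5078912  -62.10070865]
```

arm_command:
  steps:
    - [[-0.005,0,-0.1,0,0,0,0.7],[0,0,-0.025,0,0,0,0.7],[0,0,0,0,0,0,0],[0,0,0,0,0,0,0],[0,0,0,0,0,0,0],[0,0,0,0,0,0,0],[0,0,0,0,0,0,0],[0,0,0,0,0,0,0],[0,0,0.05,0,0,0,0],[-0.01,0.15,0,0,0,0,0],[-0.02,0.25,0,0,0,0,0],[-0.02,0.3,0,0,0,0,0],[-0.02,0.3,0,0,0,0,0],[0,0,0.4,0,0,0,0],[0,0,0.6,0,0,0,0],[0,0,0.6,0,0,0,0],[0,0,0.6,0,0,0,0],[0,0,0,0,0,0,0]]

```text
clock: 43.45
tool_pos: [0.5643, -0.2028, 0.2046]
eef_rot: [0.003, 0.679, 0.735, 0.001]
contact_force: [-0.4, 0.1, -2.5]
finger_gap: 0.0348
grasp_force: 61.8
```

```bash
python3 - <<'E'
from h import *
where(); p,_=pose(); print(L(p*1000)); print((np.array([478.9,454.4])-p[:2]*1000)/60)
E
```

```text
t 43.45 tcp [ 564.3 -202.8  204.6] ytool deg 4.54 tilt [ 0.006 -0.004 -1.   ] F [-0.4  0.1 -2.5] gap 34.8 gf 61.8
[ 1.86952875 -1.71180835]
[-1.42410276 10.95270483]
```

arm_command:
  steps:
    - [[-0.09,0.6,0,0,0,0.6,0],[-0.09,0.7,0,0,0,0.6,0],[-0.09,0.7,0,0,0,0.6,0],[-0.09,0.7,0,0,0,0.6,0],[-0.09,0.7,0,0,0,0.6,0],[-0.09,0.7,0,0,0,0.6,0],[-0.09,0.7,0,0,0,0.6,0],[-0.09,0.7,0,0,0,0.6,0],[-0.09,0.7,0,0,0,0.6,0],[-0.09,0.7,0,0,0,0.6,0],[-0.09,0.7,0,0,0,0.6,0],[-0.09,0.7,0,0,0,0.65,0],[-0.09,0.7,0,0,0,0.65,0],[-0.09,0.7,0,0,0,0.65,0],[-0.09,0.7,0,0,0,0.65,0],[-0.07,0.55,0,0,0,0.6,0],[0,0,0,0,0,0,0],[0,0,0,0,0,0,0]]

```text
clock: 45.7
tool_pos: [0.4765, 0.4536, 0.1992]
eef_rot: [-0.001, 0.011, 1.0, -0.001]
contact_force: [0.5, -0.6, -1.3]
finger_gap: 0.0346
grasp_force: 61.7
```

```bash
python3 - <<'E'
from h import *
where(); p,_=pose(); print((np.array([478.9,454.4])-p[:2]*1000)/60)
look(['dark_strip','green_mat','scraper']); look(['dark_strip','scraper'],cam='scene')
E
```

```text
t 45.7 tcp [476.5 453.6 199.2] ytool deg 88.71 tilt [-0.002 -0.002 -1.   ] F [ 0.5 -0.6 -1.3] gap 34.6 gf 61.7
[0.0406639  0.01331361]
dark_strip 0.64 [325. 238.] [107.  64.  40.] [472.5 452.5] -0.9 [102.3  36.4] 196.4 12870
green_mat 0.92 [271. 149.] [ 72. 121.  99.] [507.3 420.4] -1.2 [194.9 124.3] 3.6 7757
scraper 0.96 [198. 221.] [147.  84.  36.] [519.4 312.2] 4.4 [69.1 24.6] 61.4 1594
dark_strip 0.94 [389. 124.] [67. 38. 22.] [507.4 450.8] -0.9 [166.5  40.1] 199.9 260
dark_strip 0.44 [234. 308.] [163.  32.  27.] [ 574.9 -355.9] -21.7 [28.  27.6] 258.6 102
scraper 0.56 [360. 176.] [89. 52. 24.] [518.6 311.8] 5.1 [69.6 26. ] 63.9 104
scraper 0.55 [235. 307.] [161.5  32.   27. ] [ 574.7 -355.1] -63.1 [28.7 28.1] 258.5 107
scraper 0.42 [393. 220.] [79. 47. 30.] [691.9 242.8] -25.9 [99.7 51. ] 66.9 239
```

arm_command:
  steps:
    - [[0.03,0.01,-0.5,0,0,0,0],[0,0,-0.5,0,0,0,0],[0,0,-0.5,0,0,0,0],[0,0,-0.5,0,0,0,0],[0,0,-0.4,0,0,0,0],[0,0,-0.2,0,0,0,0],[0,0,-0.1,0,0,0,0],[0,0,0,0,0,0,0]]

```text
clock: 47.05
tool_pos: [0.4796, 0.455, 0.0395]
eef_rot: [0.0, 0.011, 1.0, 0.0]
contact_force: [-0.4, -0.3, -1.4]
finger_gap: 0.0349
grasp_force: 61.7
```

arm_command:
  steps:
    - [[0,0,-0.08,0,0,0,0],[0,0,-0.05,0,0,0,0],[0,0,-0.01,0,0,0,0],[0,0,0,0,0,0,0],[0,0,0,0,0,0,0.5],[0,0,0,0,0,0,0.6],[0,0,0,0,0,0,0.7],[0,0,0,0,0,0,0.7],[0,0,0,0,0,0,0.7],[0,0,0.3,0,0,0,0.7],[0,0,0.7,0,0,0,0.7],[0,0,0.9,0,0,0,0.7],[0,0,0.9,0,0,0,0.7],[0,-0.7,0.9,0,0,0,0.7],[0,-0.9,0.8,0,0,0,0.7],[0,-0.9,0,0,0,0,0.7],[0,-0.9,0,0,0,0,0.7],[0,-0.9,0,0,0,0,0.7],[0,0,0,0,0,0,0.7],[0,0,0,0,0,0,0.7]]

```text
clock: 49.55
tool_pos: [0.4793, 0.2079, 0.2906]
eef_rot: [0.001, 0.011, 1.0, 0.0]
contact_force: [-0.3, -0.1, -0.2]
finger_gap: 0.0597
grasp_force: 0.0
```

```bash
python3 - <<'E'
from h import *
where(); look(['dark_strip','green_mat','scraper','pale_strip'],name='w5.png'); look(['pale_strip','dark_strip'],cam='scene')
E
```

```text
t 49.55 tcp [479.3 207.9 290.6] ytool deg 88.7 tilt [ 0.002  0.001 -1.   ] F [-0.3 -0.1 -0.2] gap 59.7 gf 0.0
dark_strip 0.76 [495. 172.] [105.  63.  40.] [508.1 452.4] -0.9 [168.5  37.4] 27.0 3138
green_mat 0.69 [452. 165.] [ 70. 123. 101.] [509.2 419.7] -1.2 [199.6 124. ] 3.2 7248
scraper 0.83 [397. 188.] [149.  99.  39.] [518.7 310.6] 4.6 [68.5 23.3] 61.2 920
scraper 0.51 [181. 236.] [166. 138. 105.] [590.  -21.2] 8.9 [16.3  9.9] 25.9 84
pale_strip 0.8 [282. 173.] [215. 205. 169.] [503.  145.6] 2.2 [169.8  36.4] 33.6 3080
pale_strip 0.66 [505.  15.] [202.5 136.  158. ] [298.2 437.1] -37.7 [41.3 35.9] 33.2 930
pale_strip 0.61 [586. 234.] [104.  52. 132.] [599.1 600.7] -67.5 [148.   37.3] 32.7 2287
pale_strip 0.91 [328. 205.] [178. 170. 138.] [502.6 145.6] 2.4 [168.9  38.1] 35.9 338
pale_strip 0.87 [418. 136.] [ 97.  50. 121.] [594.7 611.5] -67.0 [172.3  36. ] 36.0 238
pale_strip 0.57 [323. 116.] [93. 55. 60.] [240.1 462.9] -39.6 [38.6  6. ] 36.6 11
dark_strip 0.66 [380. 151.] [76. 44. 27.] [507.8 452.1] -1.2 [170.8  41.3] 30.7 274
```

View pics/w5.png

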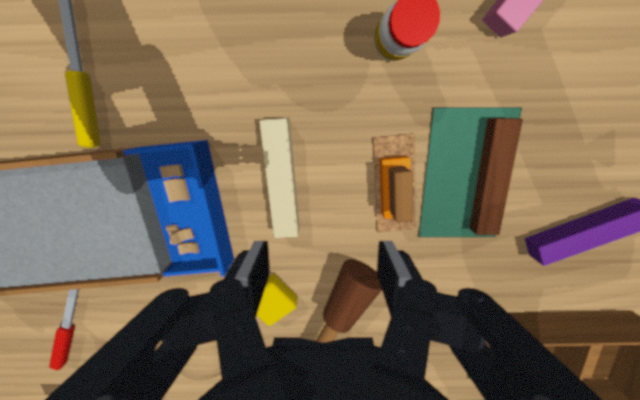

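The view shows the dark strip flat on the mat at (495,175), the scraper on the cork, and the cream pale strip at (280,175), unmoved. The pink bar at (515,12) and the purple bar at (585,232) are elsewhere.

arm_command:
  steps:
    - [[-0.05,-0.5,0,0,0,0.2,0.7],[-0.05,-0.56,0,0,0,0.2,0.7],[0,0,-0.6,0,0,0,0.7],[0,0,-0.6,0,0,0,0.7],[0,0,-0.6,0,0,0,0.7],[0,0,-0.6,0,0,0,0.7],[0,0,-0.6,0,0,0,0.7],[0,0,-0.5,0,0,0,0.7],[0,0,-0.4,0,0,0,0.7],[0,0,-0.2,0,0,0,0.7],[0,0,0,0,0,0,0.7],[0,0,0,0,0,0,0.7]]

```text
clock: 51.45
tool_pos: [0.4741, 0.1443, 0.0445]
eef_rot: [0.001, -0.019, 1.0, 0.0]
contact_force: [0.2, 0.1, 0.1]
finger_gap: 0.06
grasp_force: 0.0
```

```bash
python3 - <<'E'
from h import *
where()
E
```

```text
t 51.45 tcp [474.1 144.3  44.5] ytool deg 92.16 tilt [ 0.002  0.    -1.   ] F [0.2 0.1 0.1] gap 60.0 gf 0.0
```

arm_command:
  steps:
    - [[-0.01,0,-0.15,0,0,0,0.7],[0,0,-0.06,0,0,0,0.7],[0,0,0,0,0,0,0],[0,0,0,0,0,0,0],[0,0,0,0,0,0,0],[0,0,0,0,0,0,0],[0,0,0,0,0,0,0],[0,0,0,0,0,0,0]]

```text
clock: 52.45
tool_pos: [0.4728, 0.1442, 0.0311]
eef_rot: [0.0, -0.019, 1.0, 0.0]
contact_force: [0.3, 1.2, 2.1]
finger_gap: 0.035
grasp_force: 60.9
```

```bash
python3 - <<'E'
from h import *
where(); p,_=pose(); print((W(0,-12)-p[:2]*1000)/60)
E
```

```text
t 52.45 tcp [472.8 144.2  31.1] ytool deg 92.16 tilt [ 0.  0. -1.] F [0.3 1.2 2.1] gap 35.0 gf 60.9
[ 1.50779731 -5.95538795]
```

arm_command:
  steps:
    - [[0,0,0.3,0,0,0,0],[0,0,0.7,0,0,0,0],[0,0,0.7,0,0,0,0],[0,0,0.8,0,0,0,0],[0.12,-0.5,0,0,0,-0.85,0],[0.12,-0.5,0,0,0,-0.85,0],[0.12,-0.5,0,0,0,-0.85,0],[0.13,-0.5,0,0,0,-0.85,0],[0.13,-0.5,0,0,0,-0.85,0],[0.13,-0.5,0,0,0,-0.85,0],[0.13,-0.5,0,0,0,-0.85,0],[0.13,-0.5,0,0,0,-0.85,0],[0.13,-0.5,0,0,0,-0.85,0],[0.13,-0.5,0,0,0,-0.85,0],[0.13,-0.5,0,0,0,-0.85,0],[0.11,-0.45,0,0,0,-0.86,0],[0,0,0,0,0,0,0],[0,0,0,0,0,0,0]]

```text
clock: 54.7
tool_pos: [0.5626, -0.2121, 0.18]
eef_rot: [-0.001, 0.679, 0.734, -0.0]
contact_force: [-0.6, -1.0, -2.4]
finger_gap: 0.0347
grasp_force: 60.6
```

```bash
python3 - <<'E'
from h import *
where(); p,_=pose(); print(L(p*1000)); state_plate(zs=((170,192),)); state_plate('wrist',zs=((165,192),))
E
```

```text
t 54.7 tcp [ 562.6 -212.1  180. ] ytool deg 4.47 tilt [-0.002  0.001 -1.   ] F [-0.6 -1.  -2.4] gap 34.7 gf 60.6
[ -0.57943838 -10.92113889]
scene 170 [[-18.4, -196.7], [2.0, -96.3], [17.1, 35.2]] 181.9 847 rect [ -2.2 -77.6] [245.3  54.5] 86.2
wrist 165 [[-24.0, -47.2], [-0.2, 0.7], [23.8, 42.9]] 182.7 15037 rect [ 0.6 -3. ] [97.3 60.1] 74.3
```

arm_command:
  steps:
    - [[0.01,0,-0.5,0,0,0,0],[0,0,-0.5,0,0,0,0],[0,0,-0.4,0,0,0,0],[0,0,-0.25,0,0,0,0],[0,0,-0.05,0,0,0,0],[0,0,0,0,0,0,0],[0,0,0,0,0,0,0]]

```text
clock: 55.68
tool_pos: [0.5646, -0.2132, 0.0801]
eef_rot: [0.001, 0.679, 0.734, 0.0]
contact_force: [0.4, -0.7, -1.2]
finger_gap: 0.0349
grasp_force: 60.7
```

```bash
python3 - <<'E'
from h import *
where(); p,_=pose(); print(L(p*1000),(W(0,-62.5)-p[:2]*1000)/60);state_plate(zs=((75,92),)); state_plate('wrist',zs=((75,92),))
E
```

```text
t 55.67 tcp [ 564.6 -213.2   80.1] ytool deg 4.42 tilt [ 0.002 -0.001 -1.   ] F [ 0.4 -0.7 -1.2] gap 34.9 gf 60.7
[  1.27285416 -12.17075959] [ 0.04364055 -0.83795326]
scene 75 [[-16.4, -125.8], [3.1, -71.3], [19.1, 37.0]] 83.9 487 rect [  4.7 -43.4] [170.9  46.1] 84.0
wrist 75 [[-20.4, -48.7], [1.4, -0.7], [23.4, 41.1]] 82.5 14407 rect [ 2.2 -4.7] [97.4 60.1] 74.1
```

arm_command:
  steps:
    - [[0.01,-0.1,-0.07,0,0,0,0],[0.01,-0.2,0,0,0,0,0],[0.01,-0.2,0,0,0,0,0],[0.01,-0.2,0,0,0,0,0],[0,-0.14,0,0,0,0,0],[0,0,-0.04,0,0,0,0],[0,0,0,0,0,0,0]]

```text
clock: 56.65
tool_pos: [0.5659, -0.2628, 0.0718]
eef_rot: [-0.001, 0.679, 0.734, 0.0]
contact_force: [-0.1, 0.1, -1.8]
finger_gap: 0.0351
grasp_force: 60.7
```

```bash
python3 - <<'E'
from h import *
where(); p,_=pose(); print(L(p*1000))
E
```

```text
t 56.65 tcp [ 565.9 -262.8   71.8] ytool deg 4.42 tilt [-0.001  0.001 -1.   ] F [-0.1  0.1 -1.8] gap 35.1 gf 60.7
[ -1.20323587 -61.73923787]
```

Lower 0.7 mm, release, withdraw and close.

arm_command:
  steps:
    - [[0.015,0,-0.01,0,0,0,0],[0,0,-0.01,0,0,0,0],[0,0,0,0,0,0,0.5],[0,0,0,0,0,0,0.6],[0,0,0,0,0,0,0.7],[0,0,0,0,0,0,0.7],[0,0,0,0,0,0,0.7],[0,0.1,0.3,0,0,0,0.7],[0,0.3,0.7,0,0,0,0.7],[0,0.4,0.8,0,0,0,0.7],[0,0.4,0.8,0,0,0,0.7],[0,0.4,0.8,0,0,0,0.7],[0,0,0.5,0,0,0,0],[0,0,0,0,0,0,0],[0,0,0,0,0,0,0]]

```text
clock: 58.52
tool_pos: [0.5666, -0.167, 0.3042]
eef_rot: [-0.001, 0.679, 0.734, -0.0]
contact_force: [0.2, 0.2, -0.9]
finger_gap: 0.0052
grasp_force: 0.0
```

```bash
python3 - <<'E'
from h import *
where(); p,_=pose(); print((W(0,-155)-p[:2]*1000)/60);state_plate(zs=((67,85),(250,265))); state_plate('wrist',zs=((67,85),))
look(['dark_strip','scraper'],cam='scene')
E
```

```text
t 58.52 tcp [ 566.6 -167.   304.2] ytool deg 4.41 tilt [-0.001  0.001 -1.   ] F [ 0.2  0.2 -0.9] gap 5.2 gf 0.0
[ 0.12926693 -3.1463951 ]
scene 67 [[-39.7, -123.5], [-33.3, -73.0], [-28.5, -14.6]] 74.6 144 rect [-33.9 -69.1] [112.8  11.9] 89.9
scene 250 [[-14.3, -168.7], [0.2, -154.9], [14.2, -140.7]] 258.5 123 rect [  -0.7 -154.8] [29.8 29.9] 79.5
wrist 67 [[-39.8, -110.7], [-34.7, -52.5], [-28.3, -13.0]] 73.8 532 rect [-34.  -66.5] [ 12. 108.] 0.0
dark_strip 0.81 [376. 152.] [72. 41. 25.] [507.1 452.6] -1.1 [169.5  40.1] 30.0 281
scraper 0.58 [359. 174.] [102.5  57.   24. ] [518.6 310.5] 3.1 [68.9 23.9] 63.9 98
scraper 0.55 [254. 236.] [155. 146.  42.] [ 355.1 -111.8] -7.6 [182.3  22.5] 22.9 133
```

The pale strip has been knocked aside on the plate, so I'll measure it again.

```bash
python3 - <<'E'
from h import *
for cam in ['scene','wrist']:
    im,d,P,cal=shot(cam); D=L(P*1000); z=P[...,2]*1000
    m=(z>68)&(z<80)&(abs(D[...,0])<130)&(D[...,1]<100)&(D[...,1]>-200)
    m=cv2.morphologyEx(m.astype(np.uint8),cv2.MORPH_OPEN,np.ones((2,2)))>0
    print(cam,cv2.minAreaRect(D[m].astype(np.float32)),np.median(z[m]))
    if cam=='scene': save('s6.png',cv2.resize(im[220:370,190:340],None,fx=4,fy=4))
E
```

```text
scene ((-36.08900833129883, -98.67683410644531), (54.80419158935547, 183.30197143554688), 4.333976745605469) nan
wrist ((-48.99835205078125, -42.64790344238281), (193.80702209472656, 33.45909118652344), 72.95836639404297) nan
```

View pics/s6.png

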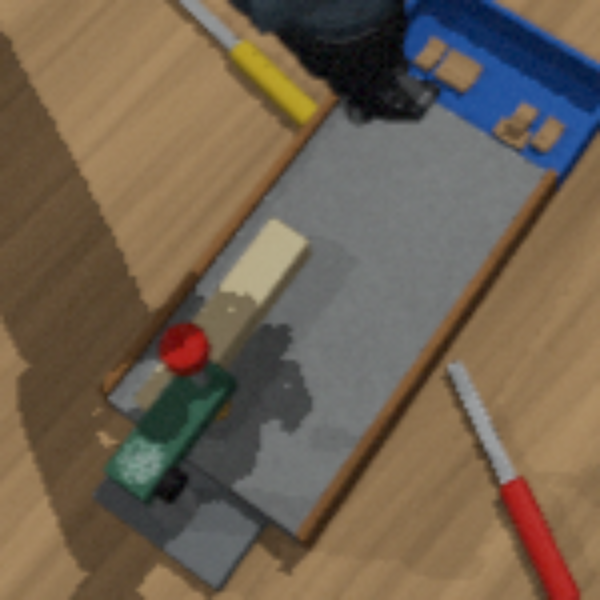

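The crop shows the pale strip flat on the plate but shifted towards the left lip, running from (290,235) to (150,390). It is clear of the foot.

```bash
python3 - <<'E'
from h import *
for cam in ['scene','wrist']:
    im,d,P,cal=shot(cam); D=L(P*1000); z=P[...,2]*1000
    m=(z>70)&(z<78)&(D[...,0]<15)&(D[...,0]>-95)&(D[...,1]<60)&(D[...,1]>-200)
    n,lab,st,_=cv2.connectedComponentsWithStats(m.astype(np.uint8))
    for i in np.argsort(-st[1:,4])[:3]+1:
        q=D[lab==i].astype(np.float32); print(cam,st[i,4],cv2.minAreaRect(q),np.median(z[lab==i]),np.median(im[lab==i],0))
E
```

```text
scene 354 ((-46.71504211425781, -69.11314392089844), (37.086551666259766, 114.00025177001953), 0.9230499863624573) 74.86356439539844 [170. 161. 133.]
scene 45 ((-56.9061393737793, -165.13612365722656), (31.522842407226562, 15.741835594177246), 89.22064208984375) 73.77848431121836 [119. 108.  84.]
wrist 1918 ((-46.23263931274414, -76.6951904296875), (36.206905364990234, 128.60569763183594), 0.16545210778713226) 73.82625704858884 [189. 179. 145.]
```

arm_command:
  steps:
    - [[-0.25,-0.55,0,0,0,0,0.58],[-0.25,-0.55,0,0,0,0,0.58],[-0.26,-0.56,0,0,0,0,0.58],[0,0,-0.6,0,0,0,0.58],[0,0,-0.6,0,0,0,0.58],[0,0,-0.6,0,0,0,0.58],[0,0,-0.6,0,0,0,0.58],[0,0,-0.5,0,0,0,0.58],[0,0,-0.4,0,0,0,0.58],[0,0,-0.2,0,0,0,0.58],[0,0,-0.1,0,0,0,0.58],[0,0,0,0,0,0,0.58],[0,0,0,0,0,0,0.58]]

```text
clock: 60.6
tool_pos: [0.5221, -0.2673, 0.0902]
eef_rot: [0.001, 0.679, 0.734, 0.0]
contact_force: [0.4, -0.3, 0.2]
finger_gap: 0.0498
grasp_force: 0.0
```

```bash
python3 - <<'E'
from h import *
where(); p,_=pose(); print(L(p*1000))
E
```

```text
t 60.6 tcp [ 522.1 -267.3   90.2] ytool deg 4.41 tilt [ 0.002 -0.001 -1.   ] F [ 0.4 -0.3  0.2] gap 49.8 gf 0.0
[-45.20472839 -62.81534692]
```

arm_command:
  steps:
    - [[-0.018,0,-0.15,0,0,0,0.58],[0,0,-0.15,0,0,0,0.58],[0,0,0,0,0,0,0.58],[0,0,0,0,0,0,0],[0,0,0,0,0,0,0],[0,0,0,0,0,0,0],[0,0,0,0,0,0,0],[0,0,0,0,0,0,0],[0,0,0.06,0,0,0,0],[0.15,0.025,0,0,0,0,0],[0.15,0.025,0,0,0,0,0],[0.15,0.025,0,0,0,0,0],[0.15,0.025,0,0,0,0,0],[0.15,0.025,0,0,0,0,0],[0,0,0,0,0,0,0],[0,0,0,0,0,0,0]]

```text
clock: 62.6
tool_pos: [0.5653, -0.2592, 0.0745]
eef_rot: [-0.0, 0.679, 0.734, -0.0]
contact_force: [-0.7, 0.2, -2.4]
finger_gap: 0.0349
grasp_force: 60.2
```

```bash
python3 - <<'E'
from h import *
where(); p,_=pose(); print(L(p*1000),(W(0,-59)-p[:2]*1000)/60)
E
```

```text
t 62.6 tcp [ 565.3 -259.2   74.5] ytool deg 4.42 tilt [-0.  0. -1.] F [-0.7  0.2 -2.4] gap 34.9 gf 60.2
[ -1.57152649 -58.10067825] [ 0.0272716  -0.01292081]
```

arm_command:
  steps:
    - [[0.025,-0.01,-0.03,0,0,0,0],[0,0,-0.025,0,0,0,0],[0,0,0,0,0,0,0.5],[0,0,0,0,0,0,0.6],[0,0,0,0,0,0,0.7],[0,0,0,0,0,0,0.7],[0,0,0,0,0,0,0.7],[0,0.1,0.3,0,0,0,0.7],[0,0.3,0.7,0,0,0,0.7],[0,0.4,0.8,0,0,0,0.7],[0,0.4,0.8,0,0,0,0.7],[0,0.4,0.8,0,0,0,0.7],[0,0,0.5,0,0,0,0],[0,0,0,0,0,0,0],[0,0,0,0,0,0,0]]

```text
clock: 64.47
tool_pos: [0.5664, -0.1637, 0.3046]
eef_rot: [-0.001, 0.679, 0.734, -0.0]
contact_force: [-0.6, 0.1, 0.1]
finger_gap: 0.0051
grasp_force: 0.0
```

```bash
python3 - <<'E'
from h import *
where(); p,_=pose(); print((W(0,-155)-p[:2]*1000)/60);state_plate(zs=((67,85),(250,265))); state_plate('wrist',zs=((67,85),))
E
```

```text
t 64.47 tcp [ 566.4 -163.7  304.6] ytool deg 4.4 tilt [-0.001  0.001 -1.   ] F [-0.6  0.1  0.1] gap 5.1 gf 0.0
[ 0.13222423 -3.20124707]
scene 67 [[-17.9, -174.2], [2.5, -86.8], [17.0, -12.2]] 74.8 613 rect [ -0.5 -93.3] [ 38.5 169.7] 1.2
scene 250 [[-14.1, -168.8], [0.6, -155.6], [14.3, -140.7]] 258.4 124 rect [  -1.2 -155.1] [31.6 28.4] 31.4
wrist 67 [[-17.6, -62.7], [-1.3, -32.0], [16.1, -9.8]] 73.7 922 rect [ -1.  -39.3] [34.6 60.2] 0.4
```

arm_command:
  steps:
    - [[0.02,-0.5,0,0,0,0,0],[0.02,-0.6,0,0,0,0,0],[0.03,-0.6,0,0,0,0,0],[0.03,-0.6,0,0,0,0,0],[0.03,-0.5,0,0,0,0,0],[0,-0.4,0,0,0,0,0],[0,0,-0.1,0,0,0,0],[0,0,-0.1,0,0,0,0],[0,0,0,0,0,0,0],[0,0,0,0,0,0,0]]

```text
clock: 65.82
tool_pos: [0.575, -0.3552, 0.2936]
eef_rot: [0.0, 0.679, 0.734, 0.0]
contact_force: [-0.6, 0.1, 0.4]
finger_gap: -0.0001
grasp_force: 0.0
```

```bash
python3 - <<'E'
from h import *
where(); p,_=pose(); print(L(p*1000)); state_plate(zs=((67,85),))
E
```

```text
t 65.83 tcp [ 575.  -355.2  293.6] ytool deg 4.47 tilt [ 0. -0. -1.] F [-0.6  0.1  0.4] gap -0.1 gf 0.0
[   0.67960268 -154.49658747]
scene 67 [[-18.0, -174.1], [2.3, -85.1], [16.9, -12.3]] 74.9 606 rect [ -1.  -93.1] [ 37.1 170.1] 0.5
```

arm_command:
  steps:
    - [[0,0,-0.07,0,0,0,0],[0,0,-0.07,0,0,0,0],[0,0,-0.07,0,0,0,0],[0,0,-0.07,0,0,0,0],[0,0,-0.07,0,0,0,0],[0,0,-0.07,0,0,0,0],[0,0,-0.07,0,0,0,0],[0,0,-0.06,0,0,0,0],[0,0,0,0,0,0,0],[0,0,0,0,0,0,0]]

```text
clock: 67.12
tool_pos: [0.5747, -0.3559, 0.2605]
eef_rot: [-0.0, 0.679, 0.734, -0.0]
contact_force: [-1.9, 0.9, 2.8]
finger_gap: 0.0001
grasp_force: 1.4
```

arm_command:
  steps:
    - [[0,0,-0.03,0,0,0,0],[0,0,-0.02,0,0,0,0],[0,0,0,0,0,0,0]]

```text
clock: 67.5
tool_pos: [0.5748, -0.356, 0.2573]
eef_rot: [0.0, 0.679, 0.734, 0.0]
contact_force: [-0.6, 1.2, 3.5]
finger_gap: 0.0001
grasp_force: 1.5
```

arm_command:
  steps:
    - [[0,0,-0.03,0,0,0,0],[0,0,0,0,0,0,0]]

```text
clock: 67.75
tool_pos: [0.5748, -0.356, 0.2555]
eef_rot: [0.0, 0.679, 0.734, 0.0]
contact_force: [-1.8, 1.0, 2.7]
finger_gap: -0.0
grasp_force: 1.6
```

arm_command:
  steps:
    - [[0,0,-0.02,0,0,0,0],[0,0,0,0,0,0,0]]

```text
clock: 68.0
tool_pos: [0.5748, -0.356, 0.2544]
eef_rot: [0.0, 0.679, 0.734, 0.0]
contact_force: [-1.3, 0.9, 3.1]
finger_gap: 0.0001
grasp_force: 1.6
```

arm_command:
  steps:
    - [[0,0,-0.02,0,0,0,0],[0,0,0,0,0,0,0]]

```text
clock: 68.25
tool_pos: [0.5748, -0.356, 0.2541]
eef_rot: [0.0, 0.679, 0.734, -0.0]
contact_force: [-2.4, 2.0, 5.8]
finger_gap: 0.0001
grasp_force: 3.1
```

arm_command:
  steps:
    - [[0,0,-0.015,0,0,0,0],[0,0,0,0,0,0,0]]

```text
clock: 68.5
tool_pos: [0.5748, -0.356, 0.254]
eef_rot: [0.0, 0.679, 0.734, -0.0]
contact_force: [-4.0, 2.9, 9.6]
finger_gap: 0.0002
grasp_force: 4.5
```

Firm contact at 0.254, which matches the 34 mm strip. I'll hold, then release.

arm_command:
  steps:
    - [[0,0,-0.015,0,0,0,0],[0,0,0,0,0,0,0],[0,0,0,0,0,0,0],[0,0,0,0,0,0,0],[0,0,0,0,0,0,0],[0,0,0,0,0,0,0],[0,0,0,0,0,0,0],[0,0,0,0,0,0,0],[0,0,0,0,0,0,0],[0,0,0,0,0,0,0]]

```text
clock: 69.75
tool_pos: [0.5749, -0.3561, 0.254]
eef_rot: [0.001, 0.679, 0.734, -0.0]
contact_force: [-5.0, 3.4, 11.3]
finger_gap: -0.0003
grasp_force: 6.0
```

arm_command:
  steps:
    - [[0,0,0.1,0,0,0,0],[0,0,0.1,0,0,0,0],[0,0,0.1,0,0,0,0],[0,0,0.1,0,0,0,0],[0,0,0.1,0,0,0,0],[0,0,0.2,0,0,0,0],[0,0,0.2,0,0,0,0],[0,0.5,0,0,0,0,0],[0,0.5,0,0,0,0,0.7],[-0.05,0.5,0,0,0,0,0.7],[-0.05,0.5,0,0,0,0,0.7],[0,0,0,0,0,0,0.7],[0,0,0,0,0,0,0.7]]

```text
clock: 71.38
tool_pos: [0.5689, -0.2365, 0.3059]
eef_rot: [0.0, 0.679, 0.734, -0.0]
contact_force: [-1.0, 0.2, -0.2]
finger_gap: 0.0598
grasp_force: 0.0
```

```bash
python3 - <<'E'
from h import *
where(); p,_=pose(); print((W(0,-61)-p[:2]*1000)/60);state_plate(zs=((67,85),(250,265))); state_plate('wrist',zs=((67,85),))
look(['dark_strip','scraper'],cam='scene')
E
```

```text
t 71.38 tcp [ 568.9 -236.5  305.9] ytool deg 4.4 tilt [ 0.001 -0.001 -1.   ] F [-1.   0.2 -0.2] gap 59.8 gf 0.0
[-0.0303267  -0.42454453]
scene 67 [[-17.7, -174.4], [2.4, -86.1], [17.3, -12.5]] 74.6 611 rect [ -0.7 -93.6] [ 37.1 169.2] 0.6
scene 250 [[-13.7, -168.9], [0.6, -155.1], [14.0, -141.1]] 258.6 125 rect [  -0.  -154.7] [29.5 30.8] 1.1
wrist 67 [[-17.2, -167.7], [0.3, -80.9], [17.6, -11.6]] 73.7 3077 rect [  0.  -94.2] [ 36.  169.2] 0.5
dark_strip 0.75 [378. 152.] [73. 43. 27.] [507.5 452. ] -0.7 [170.4  40.2] 30.5 287
scraper 0.8 [361. 174.] [102.  58.  25.] [519.2 309.6] 4.8 [68.4 26.7] 63.3 102
scraper 0.54 [280. 291.] [105. 101. 108.] [ 561.2 -191.9] -85.8 [484.9 196.5] 52.6 374
```

arm_command:
  steps:
    - [[-0.03,-0.45,0,0,0,0,0.7],[0,0,-0.6,0,0,0,0.7],[0,0,-0.6,0,0,0,0.7],[0,0,-0.6,0,0,0,0.7],[0,0,-0.6,0,0,0,0.7],[0,0,-0.5,0,0,0,0.7],[0,0,-0.4,0,0,0,0.7],[0,0,-0.3,0,0,0,0.7],[0,0,-0.1,0,0,0,0.7],[0,0,0,0,0,0,0.7],[0,0,0,0,0,0,0.7]]

```text
clock: 73.0
tool_pos: [0.5676, -0.2635, 0.0846]
eef_rot: [0.001, 0.679, 0.734, 0.0]
contact_force: [-0.0, -0.0, -0.9]
finger_gap: 0.06
grasp_force: 0.0
```

```bash
python3 - <<'E'
from h import *
where(); p,_=pose(); print(L(p*1000))
E
```

```text
t 73.0 tcp [ 567.6 -263.5   84.6] ytool deg 4.41 tilt [ 0.002 -0.001 -1.   ] F [-0.  -0.  -0.9] gap 60.0 gf 0.0
[  0.46938583 -62.4852383 ]
```

arm_command:
  steps:
    - [[-0.005,0,-0.15,0,0,0,0.7],[0,0,-0.06,0,0,0,0.7],[0,0,0,0,0,0,0],[0,0,0,0,0,0,0],[0,0,0,0,0,0,0],[0,0,0,0,0,0,0],[0,0,0,0,0,0,0],[0,0,0,0,0,0,0],[0,0,0.05,0,0,0,0],[-0.01,0.15,0,0,0,0,0],[-0.02,0.25,0,0,0,0,0],[-0.02,0.3,0,0,0,0,0],[-0.02,0.3,0,0,0,0,0],[0,0,0.4,0,0,0,0],[0,0,0.6,0,0,0,0],[0,0,0.6,0,0,0,0],[0,0,0.6,0,0,0,0],[0,0,0,0,0,0,0]]

```text
clock: 75.25
tool_pos: [0.5642, -0.2029, 0.2094]
eef_rot: [0.003, 0.679, 0.734, 0.001]
contact_force: [0.2, 0.2, -2.2]
finger_gap: 0.0349
grasp_force: 60.5
```

```bash
python3 - <<'E'
from h import *
# pale on mat at mat y -31.5; strip centre -> grip 31 mm toward -x
a=np.radians(-1.1); c=np.array([508.5,420.6])+ -32*np.array([-np.sin(a),np.cos(a)]); g=c-31*np.array([np.cos(a),np.sin(a)])
where(); p,_=pose(); print(L(p*1000),c,g,(g-p[:2]*1000)/60)
E
```

```text
t 75.25 tcp [ 564.2 -202.9  209.4] ytool deg 4.46 tilt [ 0.006 -0.004 -1.   ] F [ 0.2  0.2 -2.2] gap 34.9 gf 60.5
[ 1.66221576 -1.87219773] [507.88568184 388.60589721] [476.89139477 389.20101793] [-1.45434109  9.86898718]
```

arm_command:
  steps:
    - [[-0.1,0.7,0,0,0,0.7,0],[-0.1,0.7,0,0,0,0.7,0],[-0.1,0.7,0,0,0,0.7,0],[-0.1,0.7,0,0,0,0.7,0],[-0.1,0.7,0,0,0,0.7,0],[-0.1,0.7,0,0,0,0.7,0],[-0.1,0.7,0,0,0,0.7,0],[-0.1,0.7,0,0,0,0.7,0],[-0.11,0.71,0,0,0,0.7,0],[-0.11,0.71,0,0,0,0.7,0],[-0.11,0.71,0,0,0,0.7,0],[-0.11,0.71,0,0,0,0.7,0],[-0.11,0.71,0,0,0,0.7,0],[-0.1,0.71,0,0,0,0.72,0],[0,0,0,0,0,0,0],[0,0,0,0,0,0,0]]

```text
clock: 77.25
tool_pos: [0.4744, 0.3882, 0.2039]
eef_rot: [-0.001, 0.01, 1.0, -0.001]
contact_force: [-0.3, 0.5, -1.7]
finger_gap: 0.0347
grasp_force: 60.6
```

```bash
python3 - <<'E'
from h import *
where(); p,_=pose(); print((np.array([476.9,389.2])-p[:2]*1000)/60)
look(['dark_strip','green_mat','scraper']); look(['pale_strip'],cam='scene')
E
```

```text
t 77.25 tcp [474.4 388.2 203.9] ytool deg 88.81 tilt [-0.002 -0.002 -1.   ] F [-0.3  0.5 -1.7] gap 34.7 gf 60.6
[0.04220112 0.01636899]
dark_strip 0.62 [385. 186.] [106.  64.  40.] [504.6 452.7] -0.9 [161.   36.3] 27.3 3844
green_mat 0.78 [347. 135.] [ 67. 118.  96.] [506.9 420.7] -0.8 [195.5 123.2] 3.5 3555
scraper 0.94 [257. 216.] [95. 64. 28.] [519.5 311.6] 4.3 [69.9 24.7] 61.3 1398
pale_strip 0.91 [417. 137.] [ 95.  49. 120.] [595.4 607.7] -66.5 [165.3  34. ] 36.8 216
pale_strip 0.86 [379. 136.] [155.5 142.  112. ] [534.4 383.5] -0.8 [112.3  39.7] 210.8 235
pale_strip 0.76 [328. 114.] [167. 100. 122.] [245.7 476. ] -36.6 [177.2  37.6] 36.5 237
```

arm_command:
  steps:
    - [[0.03,0.01,-0.5,0,0,0,0],[0,0,-0.5,0,0,0,0],[0,0,-0.5,0,0,0,0],[0,0,-0.5,0,0,0,0],[0,0,-0.4,0,0,0,0],[0,0,-0.2,0,0,0,0],[0,0,-0.1,0,0,0,0],[0,0,0,0,0,0,0]]

```text
clock: 78.55
tool_pos: [0.4776, 0.3894, 0.0442]
eef_rot: [0.0, 0.01, 1.0, 0.0]
contact_force: [-1.0, 0.8, -1.2]
finger_gap: 0.0349
grasp_force: 60.6
```

arm_command:
  steps:
    - [[0,0,-0.08,0,0,0,0],[0,0,-0.04,0,0,0,0],[0,0,0,0,0,0,0]]

```text
clock: 78.92
tool_pos: [0.4772, 0.3892, 0.0365]
eef_rot: [-0.0, 0.01, 1.0, -0.0]
contact_force: [-0.5, 0.4, -1.5]
finger_gap: 0.0348
grasp_force: 60.6
```

arm_command:
  steps:
    - [[0,0,-0.02,0,0,0,0],[0,0,0,0,0,0,0]]

```text
clock: 79.18
tool_pos: [0.4772, 0.3893, 0.0354]
eef_rot: [-0.0, 0.01, 1.0, -0.0]
contact_force: [-0.8, 0.1, -1.6]
finger_gap: 0.0348
grasp_force: 60.6
```

arm_command:
  steps:
    - [[0,0,-0.01,0,0,0,0],[0,0,0,0,0,0,0],[0,0,0,0,0,0,0.48],[0,0,0,0,0,0,0.53],[0,0,0,0,0,0,0.55],[0,0,0,0,0,0,0.55],[0,0,0,0,0,0,0.55],[0,0,0.3,0,0,0,0.55],[0,0,0.6,0,0,0,0.55],[0,0,0.9,0,0,0,0.55],[0,0,0.9,0,0,0,0.55],[0,0,0.9,0,0,0,0.55],[0,-0.8,0.5,0,0,0,0.7],[0,-0.9,0,0,0,0,1],[0,-0.9,0,0,0,0,1],[0,0,0,0,0,0,1],[0,0,0,0,0,0,1]]

```text
clock: 81.3
tool_pos: [0.4773, 0.2335, 0.2819]
eef_rot: [0.001, 0.011, 1.0, 0.0]
contact_force: [0.3, 0.2, -0.4]
finger_gap: 0.0855
grasp_force: 0.0
```

```bash
python3 - <<'E'
from h import *
where(); look(['dark_strip','green_mat','scraper','cork_rest','pale_strip'],name='w7.png'); look(['pale_strip','dark_strip','gauge_knob'],cam='scene',name='s7.png')
im,d,P,cal=shot('scene')
for o in imaging.outline_of('scene','chip0'):
    q=np.nanmedian(P[o['region']],0)*1000; print('chip',round(o['confidence'],2),np.round(L(q)),round(q[2]))
E
```

```text
t 81.3 tcp [477.3 233.5 281.9] ytool deg 88.79 tilt [ 0.002  0.001 -1.   ] F [ 0.3  0.2 -0.4] gap 85.5 gf 0.0
dark_strip 0.84 [484. 175.] [102.  62.  39.] [508.7 452.2] -0.9 [169.4  37. ] 27.1 3238
green_mat 0.67 [455. 151.] [60. 83. 66.] [508.2 419.7] -1.2 [200.9 124.3] 3.2 3390
scraper 0.69 [378. 192.] [145. 100.  39.] [519.2 311.3] 4.7 [69.4 24.2] 61.2 961
cork_rest 0.71 [378. 162.] [164. 125.  85.] [519.2 314.6] 4.4 [149.8  61.8] 3.3 1938
pale_strip 0.83 [491.  16.] [202. 134. 159.] [297.9 437.4] -36.6 [41.8 36.1] 33.3 985
pale_strip 0.69 [577. 236.] [110.  52. 134.] [596.8 609.4] -66.8 [165.4  38.5] 32.7 2698
pale_strip 0.67 [436. 177.] [210. 207. 174.] [508.9 386.9] -0.6 [168.7  36.5] 37.2 3265
pale_strip 0.85 [416. 137.] [ 96.   50.  120.5] [595.5 609.9] -66.8 [169.7  36.3] 36.9 229
pale_strip 0.72 [367. 162.] [177. 170. 137.] [511.2 386.1] -1.2 [166.3  39. ] 40.0 282
pale_strip 0.51 [328. 114.] [168. 100. 123.] [256.9 465.5] -37.7 [126.3  32. ] 37.1 98
dark_strip 0.95 [376. 149.] [76. 44. 27.] [506.7 452.1] -1.1 [169.   38.2] 30.3 271
gauge_knob 0.71 [236. 307.] [163.5  32.   28. ] [ 574.6 -355.8] 68.1 [29.8 28.8] 258.4 113
chip 0.53 [ 35. 172.] 13
chip 0.46 [-61. 193.] 16
chip 0.45 [ 64. 187.] 14
```

View pics/w7.png

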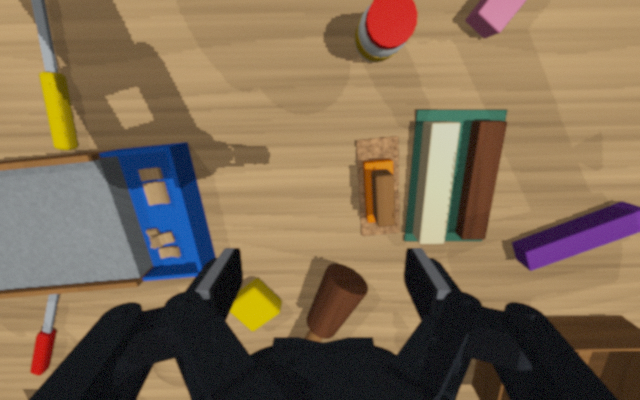

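View pics/s7.png

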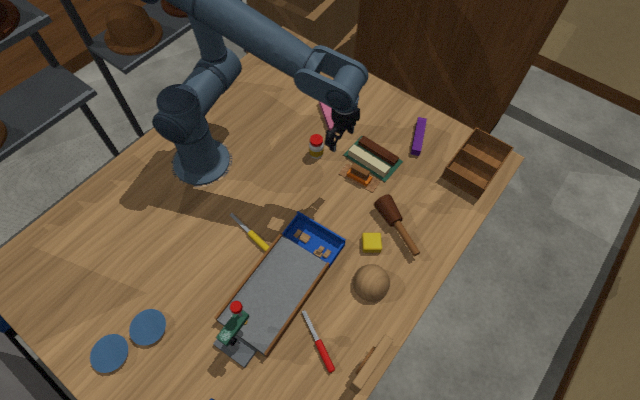

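Both strips lie flat side by side on the mat, at wrist pixels (438,180) and (483,178). The scraper is on the cork at (378,190), the chips are in the tray, the plate is clear and the gauge is up. I'll hand in.

```bash
python3 -c "
from cell import env
print(env.hand_in())"
```

```text
the job is handed in; nothing more can be done
None
```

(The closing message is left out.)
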